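Restock the locked counter showcase

ROBOT

A 6-joint arm with a two-finger parallel gripper is mounted at the origin on the work surface. World frame = base frame: x ahead of the robot, y to its left, z up, the work surface at z = 0. Lengths are in m, angles in degrees, forces in N, time in s.
With the tool pointing down it reaches from about 0.3 to 0.75 m from the base axis. Payload 8.5 kg.
Tool frame: the origin (TCP) lies midway between the tips of the shut fingers; the grasp point (between the pads) lies 19 mm behind it (env.grip_depth is the distance from the TCP to the grasp point, in m); x points along the fingers, y is the direction in which the jaws open and shut, and the axes are right-handed (so a half turn about x gives the same grasp; the last joint's range is limited). The gripper opens to 85 mm and grips with 20 to 120 N. Pads are 22 mm wide; open, the fingers measure 114 mm over their backs; the gripper's body (76 mm by 85 mm) begins 54 mm behind the grasp point. The pads swing forward as they close: fully open they stand 13 mm farther back than shut.
Start: joints at [-79.486, 21.807, 74.336, -0, 83.858, -12.336], TCP at [0.214, -0.507, 0.231] pointing down, gripper open.
Joint ranges: [-178.18, 178.18], [-50.72, 133.34], [12.68, 142.11], [-81.47, 261.47], [9.98, 163.14], [-165.26, 165.26]. Speed limits (degrees/s): [136.94, 136.94, 180, 180, 180, 180].

INTERFACE

Orientations are given as a 3x3 rotation matrix whose columns are the frame's x, y, z axes.
In Python, from rig import env gives the robot as it stands.
- The arm moves only by the tool play_rows, never from a script. Its arguments are lists of equal length, an entry for each row: "travel": the shift along the world's x, y, z in cm, a list of three; "rotation": the turn, a rotation vector about the world's x, y, z in rad, a list of three; "claw": the finger opening in cm, from 0 to 8.54. A call has 1 to 12 rows; each row shifts and turns the pose as measured when the row begins; what a row does not reach is not made up. A row lasts 1/12 s, in which the tool goes at most 41.7 mm and 7.16 degrees, less where a joint would pass 70% of its speed; a pose out of reach is approached as far as the arm can. A call is refused whole if a number of a shift passes 4.17 or a number of a turn 0.125, either way. A call with a gripper value outside its range is refused whole. The fingers move at their own pace and stop on an object; "squeeze" is the grip in N (left out, the last holds). Time passes only in rows, so rows that do not move let the fingers close. It gives the time, the measured TCP pose, the force and the opening at its end, in the units of the state.
- env.observe(): the state, without advancing time (a new reading comes with each control period).
- env.get_image(name): name is "side" or "top" or "wrist"; returns the picture (384x512x3 uint8, red, green, blue); there is no depth.
- env.camera_info(name): a dict with "vertical_fov" (degrees; the focal length in pixels is half the picture's height over the tangent of half this angle, whatever the lens; pixels are square), "cx", "cy" (the principal point, pixels), "eye" and "rotation" of the camera in the world. Camera axes: x right, y down, z forward; pixel columns grow to the right and rows downward; lengths in m; the calibration is good to about 2 mm. The wrist camera is an equidistant fisheye: a pixel r from the principal point sees the ray r / f radians off the axis. A picture is of the moment at which its call begins: read the wrist's pose just before it. camera_info takes no time and is no camera call; for the wrist camera it gives the pose at the moment of the call.
- env.close_job(): hands the job in, once; it reports no verdict.
The state is a dict: "time_s": time; "q": joint angles; "qvel": joint speeds; "joint_efforts": joint torques, N m; "position": TCP position; "tool_rot": TCP orientation; "ft_force": force on the tool from outside, world axes, zero at the start; "wrist_torque": the same for the moment, N m; "grip_width": finger opening in m.
Only numpy, scipy, OpenCV 4.12 (cv2) and the standard library are available. Lean on these libraries where they do the work, as an engineer would, in place of code of your own. Each camera call takes 0.05 s, during which the arm holds its last target.

TASK

Restock the left-hand bay of the counter showcase: take the carton of screws off the glass and stand it upright on the counter, swing the hook catch fully clear, then hold the thumb paddle of the pull in and slide the glass top to the right until it is fully open. Stand every tape measure upright in the front row and every hole saw, shank up, in the back row, then slide the glass top fully shut (thumb paddle held in again) so that its latch springs back, and swing the hook fully back on. Leave the card terminal, pen pot and bell alone.

Things in the scene. Friction and masses are not known exactly. Their poses are not given: they have to be found in the camera images.
- case: flat aluminium and glass counter showcase, fixed, 260 (x) x 400 (y) x 94 mm high; origin at the centre of its underside, x away from the robot, y to its left. Right half (y < 0): fixed glass, top 94 mm up. Left half: the bay, display floor 30 mm up, opening from above x -108..+108, y 0..+178 mm; a ridge 7 mm high, 6 mm wide along y at x = 0 parts front row from back row
- row_front (a point): centre of the front row (nearer the robot) on the display floor, at case (-55, +90, +30) mm; axes parallel to the case's; the row runs along the case's y axis, 178 mm long and 105 mm deep in the clear from above
- row_back (a point): centre of the back row on the display floor, at case (+55, +90, +30) mm; axes parallel to the case's; the row runs along the case's y axis, 178 mm long and 105 mm deep in the clear from above
- lid (a joint): sliding glass top, m along the case's -y: 0 shut, 0.18 fully open (above the fixed glass, where anything standing is in its way). Frame 210 x 184 x 12 mm, top face 108 mm above the counter. A spring latch holds it when shut and when fully open and lets go only while the paddle is held in; between the two it runs freely (about 2 N)
- pull (a point): centre of the black pull block on the glass top's front edge, near its right end: 30 (case x) x 36 (y) mm, 108 to 138 mm above the counter; moves with the top. Grey thumb paddle 24 mm wide x 22 tall on its face towards the robot (case -x), 8 mm proud, 1 mm above the block's mid-height. Block and paddle together can be pinched from above along case x: 38 mm across, 32 with paddle in
- button (a joint): thumb paddle, m, pressed along the case's +x into the pull: 0 out, 0.006 fully in; the latch is clear of its keeper from 0.005; spring about 3 N at first, 8 N fully in. It springs back to 0 only where the latch finds its notch (top shut or fully open); in between it rests near 0.0045
- hook (a joint): swing hook on the case's left end rail, rad about its vertical pivot: 0 fastened (arm along the case's -y, nose behind a stud on the glass top, which then cannot slide), grows clockwise seen from above to 1.6 (arm towards the robot, case -x, clear). Stays where it is left; friction about 0.7 N at the knob; swings freely over the shut top
- hook_knob (a point): middle of the hook's upright round black knob, 12 mm diameter x 26 mm tall, 111 to 137 mm above the counter, 61 mm from the pivot; moves with the hook
- hook_pivot (a point): point on the hook's vertical pivot axis at the height of the knob's middle, at case (-95, +191) mm
- carton_c (a point): small cardboard carton of screws, 100 (x) x 50 (y) x 60 mm tall, 0.35 kg, that stands on the fixed glass at the start; point at its centre, 30 mm above its base
- tape1_c (a point): tape measure standing upright on its flat base, grey and black, 62 mm long (its x axis) x 30 mm thick (its y axis) x 56 mm tall, 0.22 kg; point at its centre, 28 mm above its base. May be absent
- tape2_c (a point): tape measure standing upright on its flat base, grey and black, 62 mm long (its x axis) x 30 mm thick (its y axis) x 56 mm tall, 0.22 kg; point at its centre, 28 mm above its base. May be absent
- saw1_c (a point): hole saw standing upright on its toothed rim, shank up: plain grey cup 44 mm diameter x 34 mm tall with a round steel shank 14 mm diameter on top, which ends 58 mm above the rim's foot, 0.16 kg; point on its axis 29 mm above its foot (half-way up). Pick it up by the shank. May be absent
- saw2_c (a point): hole saw standing upright on its toothed rim, shank up: plain grey cup 44 mm diameter x 34 mm tall with a round steel shank 14 mm diameter on top, which ends 58 mm above the rim's foot, 0.16 kg; point on its axis 29 mm above its foot (half-way up). Pick it up by the shank. May be absent
- saw3_c (a point): hole saw standing upright on its toothed rim, shank up: plain grey cup 44 mm diameter x 34 mm tall with a round steel shank 14 mm diameter on top, which ends 58 mm above the rim's foot, 0.16 kg; point on its axis 29 mm above its foot (half-way up). Pick it up by the shank. May be absent
- carton: the same carton, origin at the centre of its base
- tape1: the same tape measure, origin at the centre of its base
- tape2: the same tape measure, origin at the centre of its base
- saw1: the same hole saw, origin at the centre of its base
- saw2: the same hole saw, origin at the centre of its base
- saw3: the same hole saw, origin at the centre of its base
- terminal: black card terminal, 150 x 75 x 30 mm, loose, bystander; origin at the centre of its underside
- pen_pot: steel pen pot with pens, 72 mm diameter, 140 mm tall with its pens, loose, bystander; origin at the centre of its underside
- bell: steel counter bell, 76 mm diameter, 52 mm tall, loose, bystander; origin at the centre of its underside
There are look-alikes about, which are no part of the job. Leave any pink or yellow look-alike of the saw2 alone.

How it is judged:
By the outcome, as a careful person would: the job done as asked, in the order asked, and still so for the second after the job is handed in, with the robot touching nothing.
Of tape1, tape2, saw1, saw2, saw3 only 3 to 5 are there at a start; the rules pass over those that are not, and their reading is None.
At some moment in a run one of saw1, saw2, saw3, carton may be knocked a few centimetres aside while the robot is not near it.
It also fails if it takes over 210 s, if anything falls off the work surface, if the arm or the gripper's body presses on something with over 40 N, if the wrist force passes 120 N, or if a joint passes its speed limit or range.

## Working session

There is one attempt and no reset: what is moved stays moved. The work goes in short steps, Python scripts to look and compute and a tool call to move; the robot and the scene stay as the last step left them, time stands still between calls to the robot, and variables do not carry over. Pictures are saved under pics/ and viewed, and the job is handed in when it is done.

Besides the shell and the picture viewer there is one more tool, called after "Call:" as a command line: name --argument value ..., lists and objects as JSON in quotes. play_rows: Moves the arm, as the interface text tells. Its arguments: {"type":"object","properties":{"travel":{"type":"array","items":{"type":"array","items":{"type":"number"}}},"rotation":{"type":"array","items":{"type":"array","items":{"type":"number"}}},"claw":{"type":"array","items":{"type":"number"}},"squeeze":{"type":"number"}},"required":["travel","rotation","claw"]}

```bash
ls; mkdir -p pics; python3 - <<'E'
from rig import env
import cv2
for n in ["side","top","wrist"]:
    i=env.camera_info(n); print(n,i)
    cv2.imwrite(f"pics/{n}0.png",env.get_image(n)[:,:,::-1])
o=env.observe(); print(o, env.grip_depth)
E
```

```text
pics
side {'vertical_fov': 49.06377761287163, 'cx': 253.98937670464542, 'cy': 189.84717091305527, 'eye': array([0.25057061, 0.97571693, 0.7043511 ]), 'rotation': array([[-0.97212687, -0.11705672,  0.20314297],
       [-0.23440346,  0.50348604, -0.83159896],
       [-0.0049354 , -0.85603711, -0.51689081]])}
top {'vertical_fov': 44.111618604751456, 'cx': 255.82861996060356, 'cy': 194.88128327964745, 'eye': array([ 0.33547329, -0.01508265,  1.50125313]), 'rotation': array([[-0.02737848, -0.99439147,  0.10215682],
       [-0.99939555,  0.02941905,  0.0185217 ],
       [-0.02142318, -0.10158797, -0.99459586]])}
wrist {'vertical_fov': 65.70646984690485, 'cx': 255.0581402527156, 'cy': 190.28586305315793, 'eye': array([ 0.29166655, -0.47387277,  0.37437465]), 'rotation': array([[ 0.38774485, -0.87133549, -0.30071314],
       [-0.92176562, -0.36703882, -0.12502257],
       [-0.00143679,  0.32566389, -0.94548451]])}
{'time_s': 0.15, 'q': array([-7.94856814e+01,  2.18322148e+01,  7.43732676e+01, -3.59106595e-05,
        8.38573571e+01, -1.23351411e+01]), 'qvel': array([-0.08842009, -0.05793905, -0.09426677,  0.04397355, -0.04253647,
        0.03327151]), 'joint_efforts': array([ 3.70251626e-03, -4.48627496e+01, -2.31344390e+01, -1.28383335e-04,
        3.77069824e-03,  1.39288210e-05]), 'position': array([ 0.21353221, -0.50661112,  0.23086164]), 'tool_rot': array([[-2.00750356e-04,  3.88311182e-01, -9.21528288e-01],
       [ 1.07822843e-03, -9.21527687e-01, -3.88311163e-01],
       [-9.99999399e-01, -1.07157160e-03, -2.33691144e-04]]), 'ft_force': array([0.12764758, 0.20874211, 0.79705199]), 'wrist_torque': array([-0.00622423,  0.00405432,  0.01339516]), 'grip_width': 0.08515232338271253} 0.0187
```

View pics/top0.png

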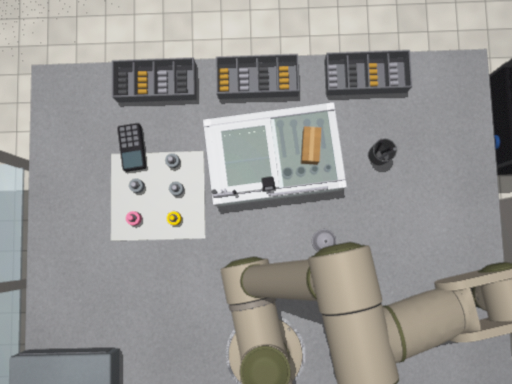

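View pics/side0.png

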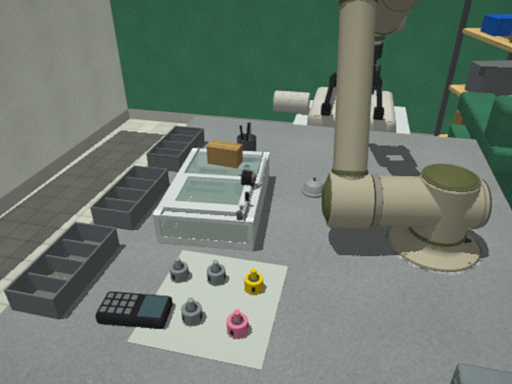

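View pics/wrist0.png

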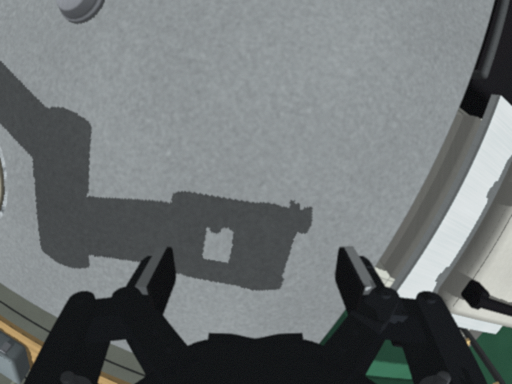

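```bash
python3 - <<'E'
import cv2
t=cv2.imread("pics/top0.png"); s=cv2.imread("pics/side0.png")
cv2.imwrite("pics/top0a.png",cv2.resize(t[95:255,95:355],None,fx=3,fy=3,interpolation=cv2.INTER_CUBIC))
cv2.imwrite("pics/top0b.png",cv2.resize(t[45:110,105:415],None,fx=2.5,fy=2.5,interpolation=cv2.INTER_CUBIC))
cv2.imwrite("pics/side0a.png",cv2.resize(s[110:350,10:290],None,fx=2.5,fy=2.5,interpolation=cv2.INTER_CUBIC))
cv2.imwrite("pics/side0b.png",cv2.resize(s[0:250,270:512],None,fx=2.3,fy=2.3,interpolation=cv2.INTER_CUBIC))
E
```

```text
(no output)
```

View pics/top0a.png

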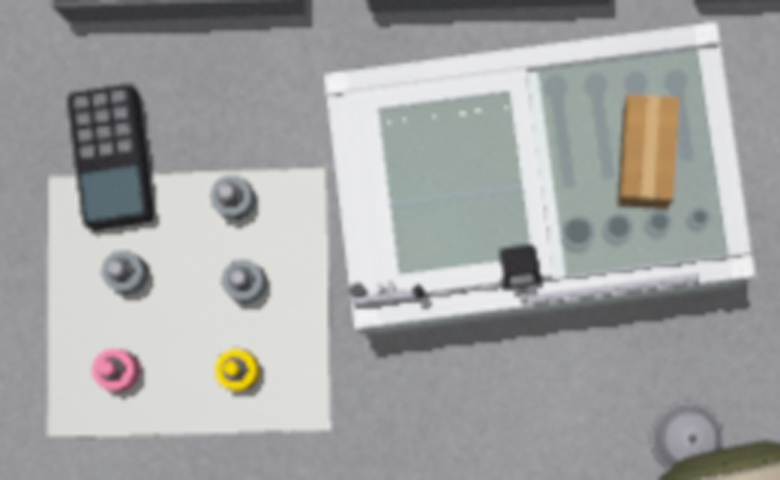

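View pics/top0b.png

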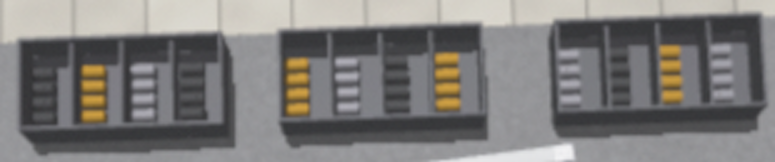

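View pics/side0a.png

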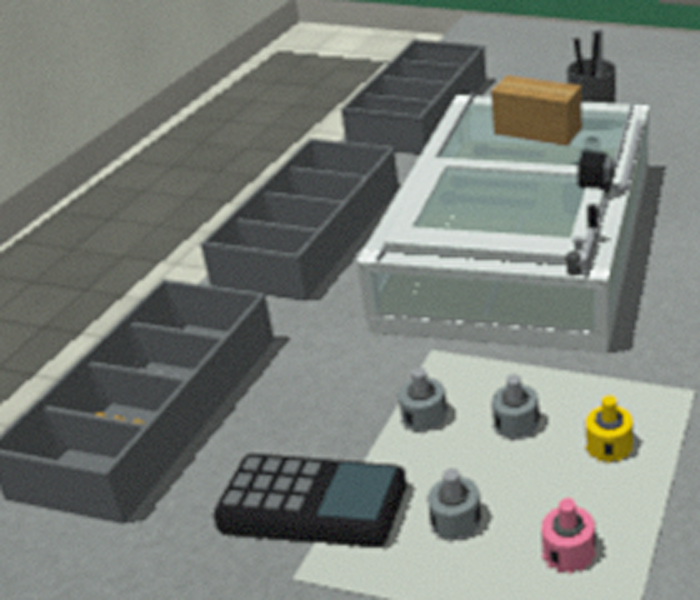

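View pics/side0b.png

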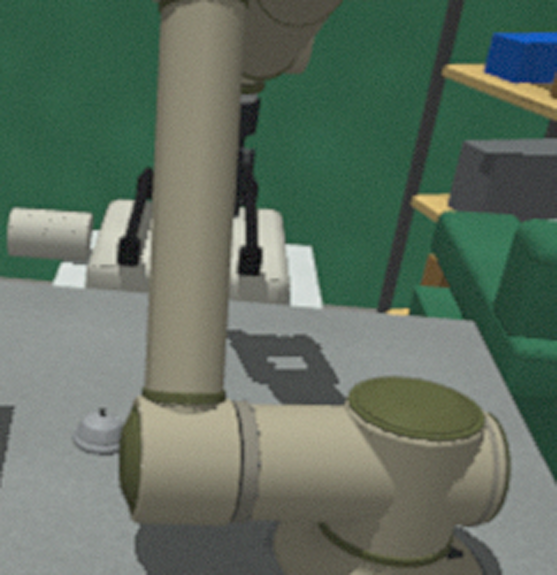

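```bash
cat > h.py <<'E'
from rig import env
import numpy as np, cv2
def ray(n,u,v,info=None):
    i=info or env.camera_info(n); f=192/np.tan(np.radians(i['vertical_fov']/2))
    x,y=(u-i['cx']),(v-i['cy'])
    if n=='wrist':
        r=np.hypot(x,y); th=r/f; d=np.array([np.sin(th)*x/max(r,1e-9),np.sin(th)*y/max(r,1e-9),np.cos(th)])
    else: d=np.array([x/f,y/f,1.])
    d=d/np.linalg.norm(d)
    return i['eye'],i['rotation']@d
def onz(n,u,v,z,info=None):
    e,d=ray(n,u,v,info); return (e+d*(z-e[2])/d[2])[:3]
def proj(n,P,info=None):
    i=info or env.camera_info(n); f=192/np.tan(np.radians(i['vertical_fov']/2))
    c=i['rotation'].T@(np.array(P)-i['eye'])
    if n=='wrist':
        th=np.arctan2(np.hypot(c[0],c[1]),c[2]); r=np.hypot(c[0],c[1])
        return np.array([i['cx']+f*th*c[0]/r,i['cy']+f*th*c[1]/r])
    return np.array([i['cx']+f*c[0]/c[2],i['cy']+f*c[1]/c[2]])
def tri(a,b):
    (e1,d1),(e2,d2)=a,b
    A=np.stack([d1,-d2],1); s=np.linalg.lstsq(A,e2-e1,rcond=None)[0]
    p,q=e1+s[0]*d1,e2+s[1]*d2
    return (p+q)/2,np.linalg.norm(p-q)
def save(n,name,crop=None,k=1):
    im=env.get_image(n)[:,:,::-1].copy()
    cv2.imwrite(f"pics/{name}_raw.png",im)
    if crop: im=im[crop[1]:crop[3],crop[0]:crop[2]]
    cv2.imwrite(f"pics/{name}.png",cv2.resize(im,None,fx=k,fy=k,interpolation=cv2.INTER_CUBIC)); return im
E
python3 - <<'E'
from h import *
t=cv2.imread("pics/top0.png"); s=cv2.imread("pics/side0.png")
hsv=cv2.cvtColor(t,cv2.COLOR_BGR2HSV)
m=((hsv[...,2]>215)&(hsv[...,1]<40)).astype(np.uint8)
m[:, :200]=0; m[:95]=0;m[215:]=0;m[:,360:]=0
m=cv2.morphologyEx(m,cv2.MORPH_CLOSE,np.ones((3,3)))
c=max(cv2.findContours(m,0,1)[0],key=cv2.contourArea)
hull=cv2.convexHull(c)
ap=cv2.approxPolyDP(hull,4,True)[:,0]; print(ap.tolist(), cv2.minAreaRect(c))
for p in ap: print(p,onz('top',*p.astype(float),0.094).round(4))
# saws in top: non-mat blobs; grey
m2=((hsv[...,2]<170)).astype(np.uint8); 
for (u,v) in [(172,160),(136,186),(176,188),(133,218),(174,218)]:
    print((u,v),onz('top',u,v,.034).round(3))
vis=t.copy(); cv2.drawContours(vis,[ap.reshape(-1,1,2)],-1,(0,0,255),1)
cv2.imwrite("pics/c1.png",cv2.resize(vis[90:220,195:355],None,fx=4,fy=4,interpolation=cv2.INTER_NEAREST))
E
```

```text
[[333, 103], [345, 186], [213, 203], [204, 120]] ((273.8533630371094, 152.75694274902344), (84.5871353149414, 133.74000549316406), 82.52843475341797)
[333 103] [ 0.7533 -0.2307  0.094 ]
[345 186] [ 0.4987 -0.2552  0.094 ]
[213 203] [0.4594 0.1397 0.094 ]
[204 120] [0.7136 0.1625 0.094 ]
(172, 160) [0.604 0.273 0.034]
(136, 186) [0.525 0.387 0.034]
(176, 188) [0.515 0.261 0.034]
(133, 218) [0.425 0.397 0.034]
(174, 218) [0.421 0.269 0.034]
```

View pics/c1.png

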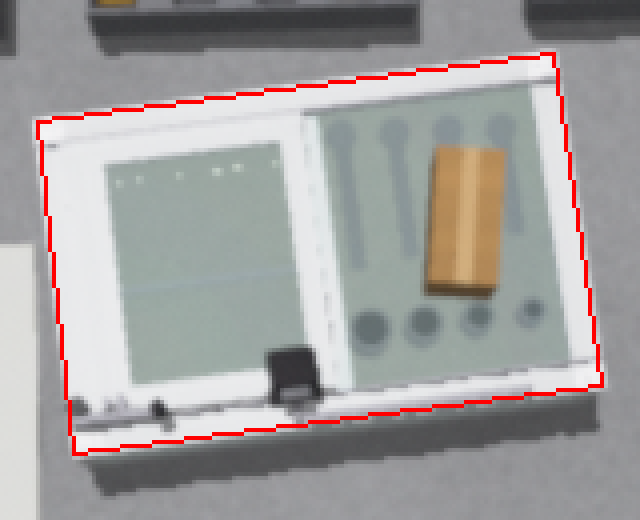

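```bash
python3 - <<'E'
import cv2
t=cv2.imread("pics/top0.png"); s=cv2.imread("pics/side0.png")
cv2.imwrite("pics/t1.png",cv2.resize(t[148:208,120:200],None,fx=10,fy=10,interpolation=cv2.INTER_NEAREST))
cv2.imwrite("pics/s1.png",cv2.resize(s[250:330,160:240],None,fx=7,fy=7,interpolation=cv2.INTER_NEAREST))
cv2.imwrite("pics/s2.png",cv2.resize(s[130:240,190:280],None,fx=5,fy=5,interpolation=cv2.INTER_NEAREST))
cv2.imwrite("pics/t2.png",cv2.resize(t[115:205,205:345],None,fx=5.6,fy=5.6,interpolation=cv2.INTER_NEAREST))
E
```

```text
(no output)
```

View pics/t1.png

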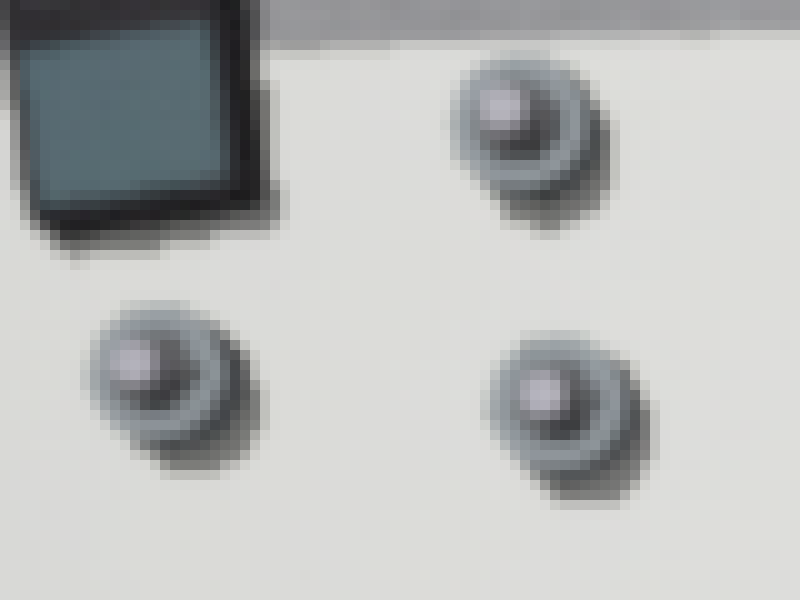

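View pics/s1.png

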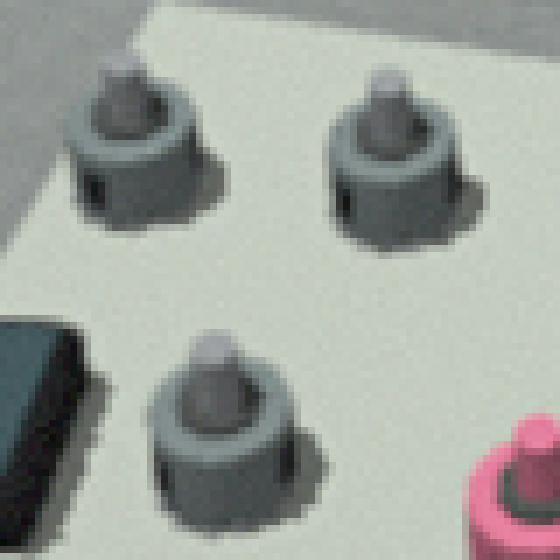

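View pics/s2.png

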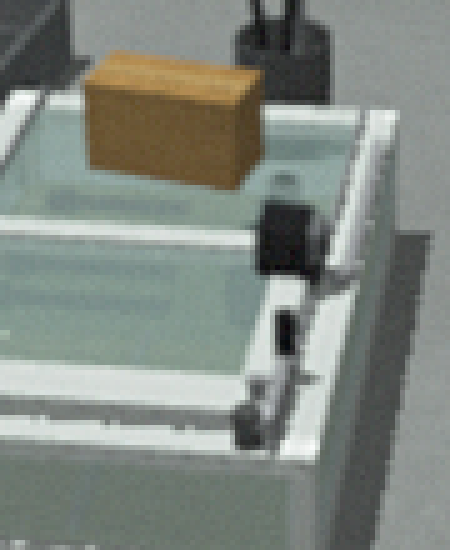

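View pics/t2.png

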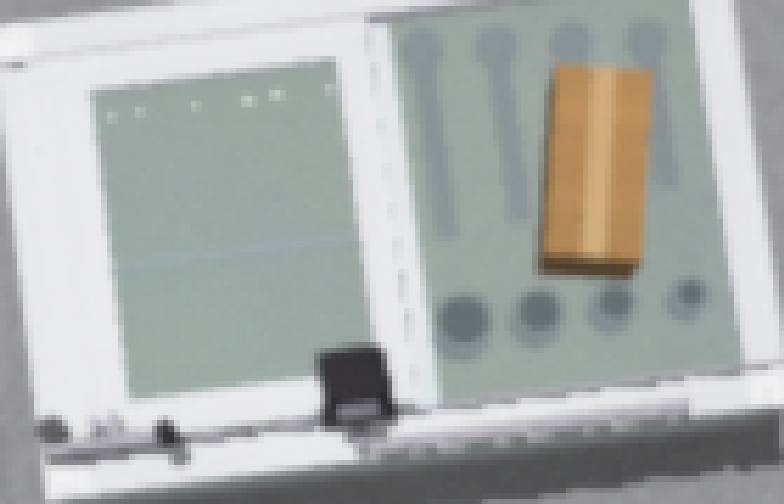

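```bash
cat >> h.py <<'E'
C0=np.array([0.6063,-0.0459]); YAW=np.radians(5.6)
def case2w(x,y,z=0):
    c,s=np.cos(YAW),np.sin(YAW); return np.array([C0[0]+c*x-s*y,C0[1]+s*x+c*y,z])
def w2case(P):
    c,s=np.cos(YAW),np.sin(YAW); d=np.array(P[:2])-C0; return np.array([c*d[0]+s*d[1],-s*d[0]+c*d[1],P[2]])
E
python3 - <<'E'
from h import *
f=lambda c,k,o:(c[0]/k+o[0]-.5,c[1]/k+o[1]-.5)
print("cup",[onz('top',*f(c,10,(120,148)),.034).round(4).tolist() for c in [(522,123),(160,373),(558,402)]])
print("shk",[onz('top',*f(c,10,(120,148)),.058).round(4).tolist() for c in [(503,105),(132,360),(543,393)]])
print("side shk",[onz('side',*f(c,7,(160,250)),.058).round(4).tolist() for c in [(122,62),(213,347),(390,80)]])
cc=[onz('top',*f(c,5.6,(205,115)),.154) for c in [(558,65),(655,70),(638,262),(540,258)]]
print("carton",np.round(cc,4).tolist(),np.mean(cc,0),[np.linalg.norm(cc[i]-cc[i-1]) for i in range(4)])
for i in range(4):
    d=cc[i]-cc[i-1]; print(np.degrees(np.arctan2(d[1],d[0])))
P=[onz('top',*f(c,5.6,(205,115)),.138) for c in [(318,352),(385,345),(392,400),(325,408)]]
print("pull", np.round(P,4).tolist(),np.mean(P,0),w2case(np.mean(P,0)))
k=onz('top',*f((165,425),5.6,(205,115)),.137); print("knob",k,w2case(k),"exp",case2w(-95,130) if 0 else case2w(-.095,.130))
for n in ['top','side']:
  print(n,'bell/pot', onz(n,*((325,241) if n=='top' else (315,186)),.03).round(3), onz('top',383,152,.1).round(3))
  print('pivot px',proj(n,case2w(-.095,.191,.111)),'knob',proj(n,case2w(-.095,.130,.137)))
E
```

```text
cup [[0.605, 0.2741, 0.034], [0.5291, 0.3888, 0.034], [0.5162, 0.2636, 0.034]]
shk [[0.6064, 0.2752, 0.058], [0.5303, 0.3908, 0.058], [0.5162, 0.2636, 0.058]]
side shk [[0.6077, 0.2788, 0.058], [0.5314, 0.3935, 0.058], [0.5175, 0.2669, 0.058]]
carton [[0.6698, -0.1353, 0.154], [0.6655, -0.1852, 0.154], [0.5655, -0.1723, 0.154], [0.5691, -0.1223, 0.154]] [ 0.6174578  -0.15378197  0.154     ] [np.float64(0.1015213988899345), np.float64(0.05005268251889944), np.float64(0.10087045616282243), np.float64(0.050182469697837274)]
-7.371606507827633
-94.89466141540046
172.68382252708065
85.84311644159715
pull [[0.5261, -0.0069, 0.138], [0.5287, -0.0417, 0.138], [0.4999, -0.0445, 0.138], [0.4968, -0.0097, 0.138]] [ 0.51291065 -0.02571226  0.138     ] [-0.09097366  0.02920459  0.138     ]
knob [0.49055402 0.07336222 0.137     ] [-0.10355562  0.12998786  0.137     ] exp [0.49906762 0.07420919 0.        ]
top bell/pot [ 0.337 -0.197  0.03 ] [ 0.597 -0.372  0.1  ]
pivot px [213.75476915 191.1244105 ] knob [233.6063695 187.4871403]
side bell/pot [ 0.334 -0.175  0.03 ] [ 0.597 -0.372  0.1  ]
pivot px [239.72859266 212.25680493] knob [243.42678399 190.88165282]
```

Call:
play_rows --travel '[[2.9,2.5,0],[2.9,2.5,0],[2.9,2.5,0],[2.9,2.5,0],[2.9,2.5,0],[2.9,2.5,0],[2.9,2.5,0],[2.9,2.5,0],[2.9,2.5,0],[2.9,2.5,0],[2.9,2.5,0],[2.9,2.5,0]]' --rotation '[[0,0,-0.043],[0,0,-0.043],[0,0,-0.043],[0,0,-0.043],[0,0,-0.043],[0,0,-0.043],[0,0,-0.043],[0,0,-0.043],[0,0,-0.043],[0,0,-0.043],[0,0,-0.043],[0,0,-0.043]]' --claw '[8.5,8.5,8.5,8.5,8.5,8.5,8.5,8.5,8.5,8.5,8.5,8.5]' --squeeze 40

```text
time_s: 1.15
position: [0.5686, -0.1944, 0.2276]
tool_rot: [[-0.003, -0.154, -0.988], [0.006, -0.988, 0.154], [-1.0, -0.005, 0.004]]
ft_force: [0.5, -0.3, -0.0]
grip_width: 0.0849
```

```bash
python3 - <<'E'
from h import *
i=env.camera_info('wrist');print(i['eye'])
save('wrist','w1'); save('side','sd1'); save('top','tp1')
print(proj('wrist',[.617,-.153,.154],i),[proj('wrist',p,i).round(1).tolist() for p in ([.6698,-.1353,.154],[.6655,-.1852,.154],[.5655,-.1723,.154],[.5691,-.1223,.154])])
E
```

```text
[ 0.6526913  -0.20778087  0.37089028]
[191.98136474 150.13523245] [[156.4, 86.5], [222.6, 78.3], [229.2, 209.2], [169.1, 213.3]]
```

View pics/w1.png

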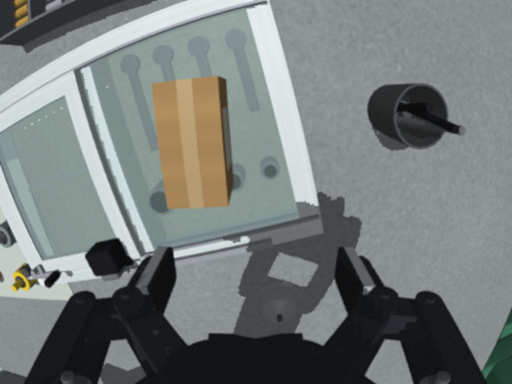

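View pics/sd1.png

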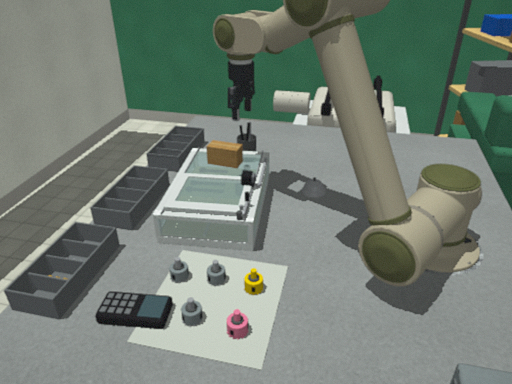

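View pics/tp1.png

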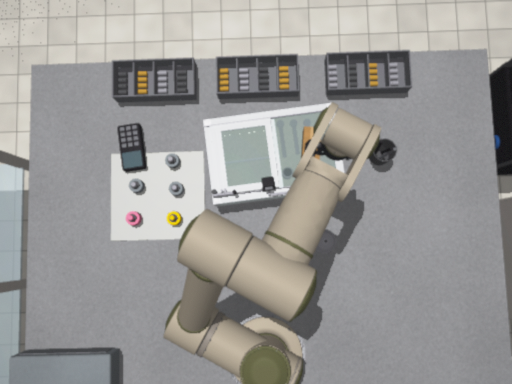

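```bash
python3 - <<'E'
from h import *
im=cv2.imread("pics/w1_raw.png"); h=cv2.cvtColor(im,cv2.COLOR_BGR2HSV)
i=env.camera_info('wrist')
cc=np.array([onz('wrist',u,v,.154,i) for u,v in [(153,83.5),(219.5,77),(225,208),(167,208)]])
print(cc.round(4).tolist(),cc.mean(0))
for a,b in((0,3),(1,2),(0,1),(3,2)):
  d=cc[a]-cc[b]; print(np.degrees(np.arctan2(d[1],d[0])),np.linalg.norm(d))
E
```

```text
[[0.6723, -0.1323, 0.154], [0.6668, -0.1822, 0.154], [0.5671, -0.1689, 0.154], [0.5737, -0.1215, 0.154]] [ 0.61997233 -0.15125223  0.154     ]
-6.234215147699266 0.09915164547190287
-7.6015587336680195 0.10056785297788261
83.75059815897593 0.05025759354122576
82.08910319549742 0.04787830225916781
```

Call:
play_rows --travel '[[2.5,2.15,0],[2.5,2.1,0],[0,0,-2.0],[0,0,-2.0],[0,0,-2.0],[0,0,-2.0],[0,0,-2.0],[0,0,-1.5],[0,0,0],[0,0,0]]' --rotation '[[0,0,0.03],[0,0,0],[0,0,0],[0,0,0],[0,0,0],[0,0,0],[0,0,0],[0,0,0],[0,0,0],[0,0,0]]' --claw '[8.5,8.5,8.5,8.5,8.5,8.5,8.5,8.5,8.5,8.5]'

```text
time_s: 2.13
position: [0.6141, -0.1591, 0.1074]
tool_rot: [[-0.007, -0.123, -0.992], [0.004, -0.992, 0.123], [-1.0, -0.003, 0.007]]
ft_force: [-0.3, 0.8, 0.8]
grip_width: 0.0848
```

Call:
play_rows --travel '[[0,0,0],[0,0,0],[0,0,0],[0,0,0],[0,0,0],[0,0,0],[0,0,0],[0,0,0],[0,0,0.5],[0,0,1],[0,0,2],[0,0,2]]' --rotation '[[0,0,0],[0,0,0],[0,0,0],[0,0,0],[0,0,0],[0,0,0],[0,0,0],[0,0,0],[0,0,0],[0,0,0],[0,0,0],[0,0,0]]' --claw '[4,4,4,4,4,4,4,4,4,4,4,4]'

```text
time_s: 3.13
position: [0.612, -0.1599, 0.1647]
tool_rot: [[-0.012, -0.124, -0.992], [0.006, -0.992, 0.124], [-1.0, -0.005, 0.013]]
ft_force: [0.7, 0.1, -3.4]
grip_width: 0.0496
```

Call:
play_rows --travel '[[-2.5,-3,1],[-2.5,-3,0],[-2.5,-3,0],[-2.5,-3,0],[-2.5,-3,0],[-2.5,-3,0],[-2.5,-3,0],[0,0,-2],[0,0,-3],[0,0,-3],[0,0,-3],[0,0,-1]]' --rotation '[[0,0,0],[0,0,0],[0,0,0],[0,0,0],[0,0,0],[0,0,0],[0,0,0],[0,0,0],[0,0,0],[0,0,0],[0,0,0],[0,0,0]]' --claw '[4,4,4,4,4,4,4,4,4,4,4,4]'

```text
time_s: 4.13
position: [0.4306, -0.3826, 0.0726]
tool_rot: [[0.012, -0.123, -0.992], [-0.019, -0.992, 0.122], [-1.0, 0.017, -0.014]]
ft_force: [-0.9, 1.2, -3.0]
grip_width: 0.0497
```

Call:
play_rows --travel '[[0,0,-1],[0,0,-1.5],[0,0,-1.5],[0,0,-0.5],[0,0,0]]' --rotation '[[0,0,0],[0,0,0],[0,0,0],[0,0,0],[0,0,0]]' --claw '[4,4,4,4,4]'

```text
time_s: 4.55
position: [0.4307, -0.3836, 0.0268]
tool_rot: [[0.011, -0.123, -0.992], [-0.019, -0.992, 0.123], [-1.0, 0.017, -0.014]]
ft_force: [-0.3, 0.9, -2.3]
grip_width: 0.0501
```

```bash
python3 - <<'E'
from h import *
save('side','sd2',(170,90,360,220),4); o=env.observe(); print(o['position'],o['tool_rot'].round(3).tolist(),o['ft_force'])
E
```

```text
[ 0.43088377 -0.38374437  0.02729302] [[0.012, -0.123, -0.992], [-0.019, -0.992, 0.123], [-1.0, 0.018, -0.014]] [ 0.1676769  -0.37927321 -3.00391109]
```

View pics/sd2.png

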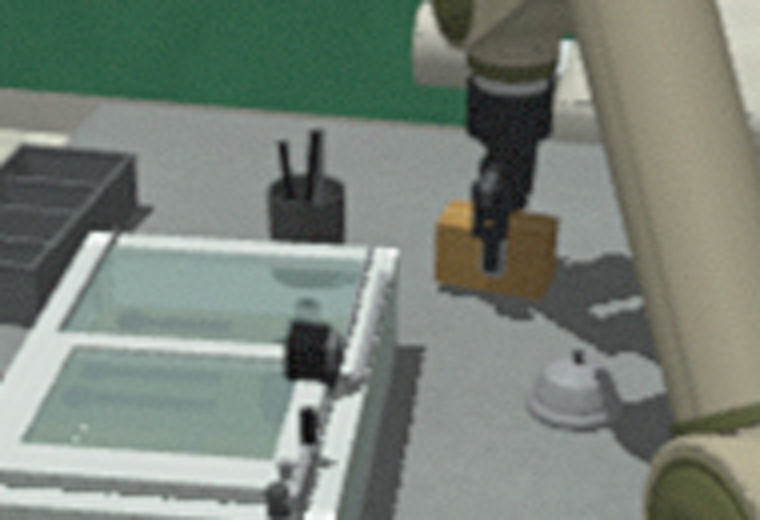

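Call:
play_rows --travel '[[0,0,-0.5],[0,0,-0.4],[0,0,-0.2],[0,0,-0.1],[0,0,0]]' --rotation '[[0.019,0.012,0],[0,0,0],[0,0,0],[0,0,0],[0,0,0]]' --claw '[4,4,4,4,4]'

```text
time_s: 5.02
position: [0.4323, -0.3854, 0.0179]
tool_rot: [[0.002, -0.123, -0.992], [-0.003, -0.992, 0.123], [-1.0, 0.003, -0.003]]
ft_force: [0.0, 0.2, -3.4]
grip_width: 0.0498
```

Call:
play_rows --travel '[[0,0,-0.2],[0,0,-0.2],[0,0,-0.1]]' --rotation '[[0,0,0],[0,0,0],[0,0,0]]' --claw '[4,4,4]'

```text
time_s: 5.27
position: [0.4327, -0.3857, 0.0168]
tool_rot: [[0.004, -0.122, -0.993], [-0.006, -0.993, 0.122], [-1.0, 0.005, -0.004]]
ft_force: [-1.7, 1.4, 0.4]
grip_width: 0.0496
```

Call:
play_rows --travel '[[0,0,0],[0,0,0],[0,0,0],[0,0,0],[0,0,2],[0,0,4],[0,0,4],[0,0,4],[0.5,3,3],[0.5,3.5,2],[0.5,3.8,1],[0.5,3.8,0]]' --rotation '[[0,0,0],[0,0,0],[0,0,0],[0,0,0],[0,0,0],[0,0,0],[0,0,0.1],[0,0,0.12],[0,0,0.12],[0,0,0.12],[0,0,0.12],[0,0,0.12]]' --claw '[8.5,8.5,8.5,8.5,8.5,8.5,8.5,8.5,8.5,8.5,8.5,8.5]'

```text
time_s: 6.27
position: [0.4511, -0.2473, 0.2235]
tool_rot: [[0.007, 0.561, -0.828], [-0.01, -0.827, -0.561], [-1.0, 0.012, -0.0]]
ft_force: [0.3, -0.0, 0.2]
grip_width: 0.0845
```

Call:
play_rows --travel '[[0.5,4,0],[0.5,4,0],[0.5,4,0],[0.5,4,0],[0.5,4,0],[0.5,4,0],[0.5,4,0],[0.5,3,0],[0,0,0],[0,0,0]]' --rotation '[[0,0,0.12],[0,0,0.12],[0,0,0.12],[0,0,0.12],[0,0,0.12],[0,0,0.12],[0,0,0.12],[0,0,0.12],[0,0,0.12],[0,0,0]]' --claw '[3,3,3,3,3,3,3,3,3,3]'

```text
time_s: 7.1
position: [0.4896, 0.0817, 0.2261]
tool_rot: [[0.019, 0.986, 0.163], [0.006, 0.163, -0.987], [-1.0, 0.02, -0.003]]
ft_force: [1.0, -1.1, -0.2]
grip_width: 0.0304
```

```bash
python3 - <<'E'
from h import *
o=env.observe(); print(o['position'],o['tool_rot'].round(3).tolist())
i=env.camera_info('wrist')
save('wrist','w2',None,1.5)
save('top','tp2')
for nm,p in dict(pivot=(-.095,.191,.111),knobT=(-.095,.130,.137),knobB=(-.095,.130,.111),pull=(-.09,.029,.138)).items(): print(nm,proj('wrist',case2w(*p),i).round(1)*1.5)
E
```

```text
[0.489639   0.08172725 0.22611766] [[0.019, 0.986, 0.163], [0.006, 0.163, -0.987], [-1.0, 0.02, -0.003]]
pivot [398.25 193.35]
knobT [392.7  307.65]
knobB [390.9  292.05]
pull [388.8 449.1]
```

View pics/w2.png

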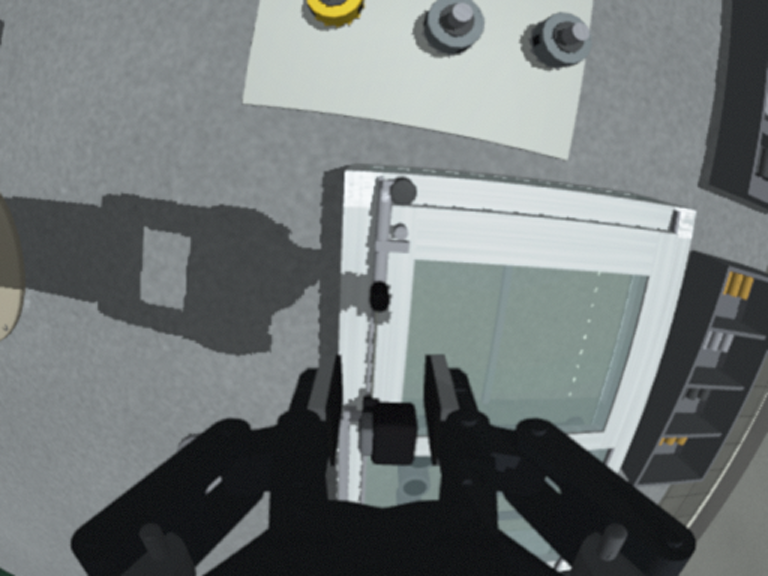

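View pics/tp2.png

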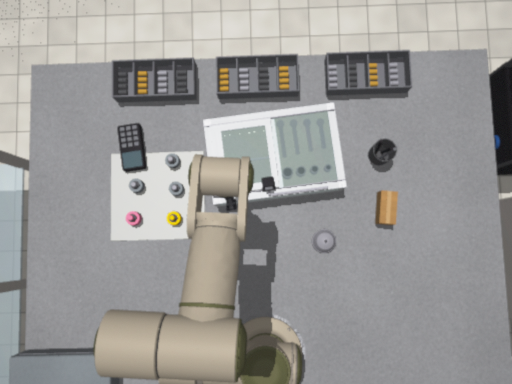

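```bash
python3 - <<'E'
from h import *
i=env.camera_info('wrist')
im=cv2.imread("pics/w2_raw.png")
cv2.imwrite("pics/w2c.png",cv2.resize(im[110:310,200:320],None,fx=4,fy=3.5*0+2.9,interpolation=cv2.INTER_NEAREST))
P=onz('wrist',402/1.5-.3,191/1.5-.3,.111,i); print('pivot',P,w2case(P))
for z in(.137,.124):
  k=onz('wrist',379/1.5-.3,297/1.5-.3,z,i); print('knob',k,w2case(k),np.linalg.norm(k[:2]-P[:2]))
E
```

```text
pivot [0.49527974 0.13551193 0.111     ] [-0.0927877  0.1913798  0.111    ]
knob [0.49016597 0.07824624 0.137     ] [-0.10346522  0.13488643  0.137     ] 0.05749356136660759
knob [0.49101622 0.0735244  0.124     ] [-0.1030798   0.13010416  0.124     ] 0.062133974952220554
```

View pics/w2c.png

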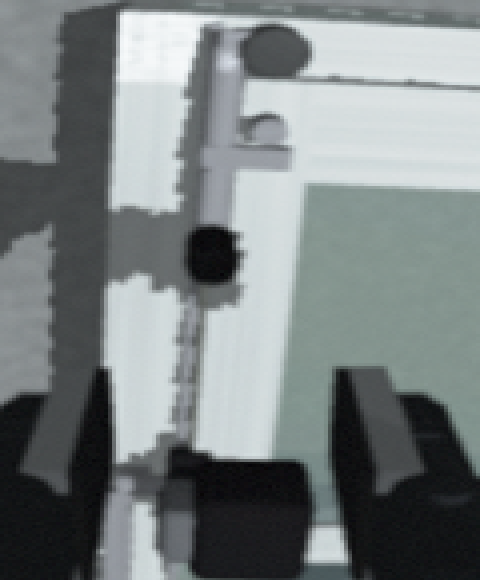

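Call:
play_rows --travel '[[0.1,-0.4,-1],[0,-0.4,-2],[0,0,-2],[0,0,-2],[0,0,-2],[0,0,-1],[0,0,0]]' --rotation '[[-0.006,0.019,-0.08],[0,0,-0.08],[0,0,0],[0,0,0],[0,0,0],[0,0,0],[0,0,0]]' --claw '[3,3,3,3,3,3,3]'

```text
time_s: 7.78
position: [0.4915, 0.0642, 0.1234]
tool_rot: [[0.004, 0.998, -0.055], [-0.004, -0.055, -0.998], [-1.0, 0.004, 0.003]]
ft_force: [-0.5, -0.6, -0.0]
grip_width: 0.0299
```

```bash
python3 - <<'E'
from h import *
o=env.observe(); print(o['position'],o['tool_rot'].round(3).tolist(),o['ft_force'])
save('wrist','w3',None,1.5)
E
```

```text
[0.49146865 0.06423595 0.12344897] [[0.004, 0.998, -0.055], [-0.004, -0.055, -0.998], [-1.0, 0.004, 0.003]] [-0.50872503 -0.61336268 -0.03574583]
```

View pics/w3.png

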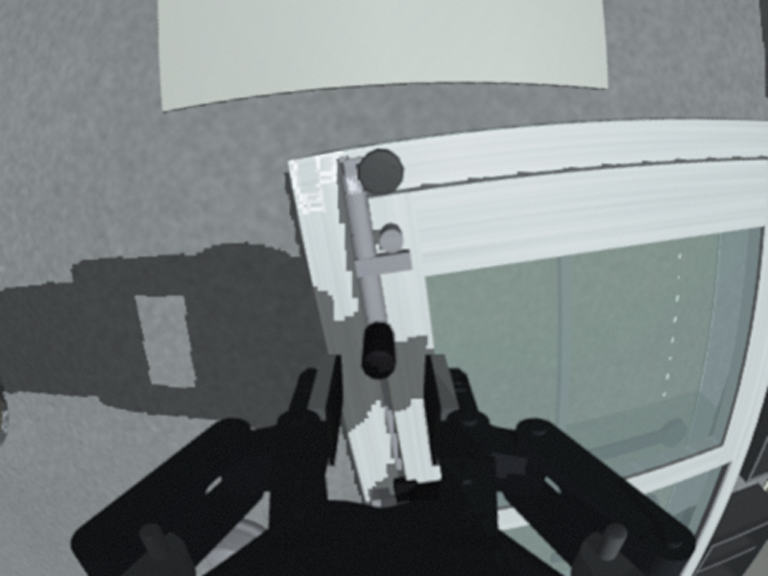

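Call:
play_rows --travel '[[0,0.5,-0.4],[0,0.5,-0.4],[0,0,0],[0,0,0]]' --rotation '[[0,0,0],[0,0,0],[0,0,0],[0,0,0]]' --claw '[3,3,1.8,1.8]' --squeeze 20

```text
time_s: 8.17
position: [0.4933, 0.0736, 0.1181]
tool_rot: [[0.01, 0.998, -0.062], [-0.004, -0.062, -0.998], [-1.0, 0.01, 0.004]]
ft_force: [0.0, -0.1, -0.1]
grip_width: 0.0178
```

Call:
play_rows --travel '[[-0.53,0.1,0],[-0.53,0.1,0],[-0.53,0.1,0],[-0.48,0.24,0],[-0.48,0.24,0],[-0.48,0.24,0]]' --rotation '[[0,0,-0.089],[0,0,-0.089],[0,0,-0.089],[0,0,-0.089],[0,0,-0.089],[0,0,-0.089]]' --claw '[1.8,1.8,1.8,1.8,1.8,1.8]'

```text
time_s: 8.67
position: [0.4649, 0.0838, 0.121]
tool_rot: [[0.014, 0.814, -0.58], [-0.012, -0.58, -0.815], [-1.0, 0.019, 0.002]]
ft_force: [1.0, -1.3, -0.5]
grip_width: 0.018
```

Call:
play_rows --travel '[[-0.46,0.28,-0.1],[-0.46,0.28,-0.1],[-0.44,0.32,0],[-0.36,0.4,0],[-0.36,0.4,0],[-0.34,0.42,0],[-0.25,0.5,0],[-0.25,0.5,0],[-0.2,0.5,0]]' --rotation '[[-0.006,0.007,-0.089],[0,0,-0.089],[0,0,-0.089],[0,0,-0.089],[0,0,-0.089],[0,0,-0.089],[0,0,-0.089],[0,0,-0.089],[0,0,-0.089]]' --claw '[1.8,1.8,1.8,1.8,1.8,1.8,1.8,1.8,1.8]'

```text
time_s: 9.42
position: [0.4352, 0.1208, 0.1239]
tool_rot: [[0.002, 0.108, -0.994], [-0.026, -0.994, -0.108], [-1.0, 0.026, 0.001]]
ft_force: [0.0, -0.7, -1.1]
grip_width: 0.0183
```

Call:
play_rows --travel '[[-0.15,0.5,-0.2],[-0.1,0.5,-0.2],[0,0.5,0],[0,0.5,0],[0,0.3,0],[0,0.2,0],[0,0.1,0]]' --rotation '[[0.026,0.002,0],[0,0,0],[0,0,-0.05],[0,0,-0.05],[0,0,0],[0,0,0],[0,0,0]]' --claw '[1.8,1.8,1.8,1.8,1.8,1.8,1.8]'

```text
time_s: 10.0
position: [0.4328, 0.1463, 0.1216]
tool_rot: [[0.003, 0.005, -1.0], [-0.01, -1.0, -0.005], [-1.0, 0.01, -0.003]]
ft_force: [-0.4, -11.7, -1.9]
grip_width: 0.0181
```

```bash
python3 - <<'E'
from h import *
o=env.observe(); print(o['position'],o['tool_rot'].round(3).tolist(),o['ft_force'])
save('wrist','w4',None,1.5)
E
```

```text
[0.43283665 0.14625199 0.12163802] [[0.003, 0.005, -1.0], [-0.01, -1.0, -0.005], [-1.0, 0.01, -0.003]] [ -0.37653186 -11.73514384  -1.87793726]
```

View pics/w4.png

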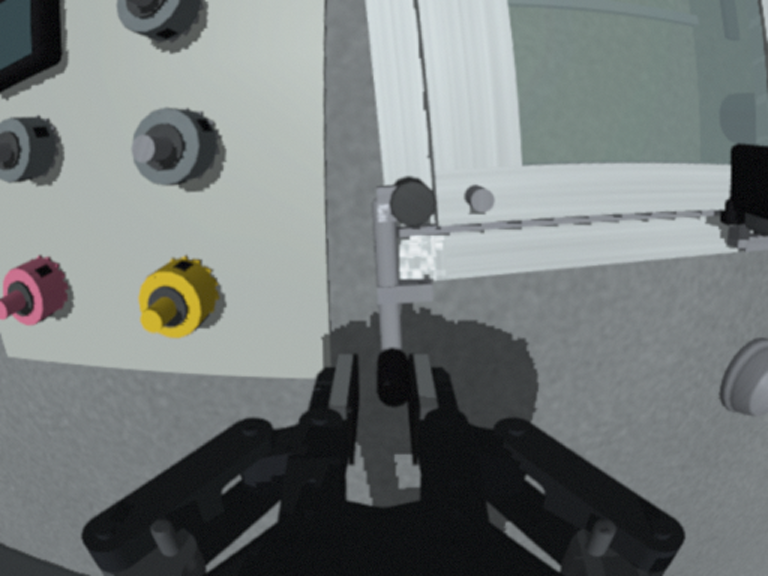

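Call:
play_rows --travel '[[0,-0.2,0],[0,0,2],[0,0,3],[0,0,3],[0.5,-1,0.5],[1,-2,0],[1,-2,0],[1,-2,0],[1,-2,0],[1,-2,0],[0.5,-2,0],[0.5,-2,0]]' --rotation '[[0,0,0],[0,0,0],[0,0,0.1],[0,0,0.12],[0,0,0.12],[0,0,0.12],[0,0,0.12],[0,0,0.12],[0,0,0.12],[0,0,0.12],[0,0,0.12],[0,0,0.12]]' --claw '[3,3,3,3,6,6,6,6,6,6,6,6]'

```text
time_s: 11.05
position: [0.4992, -0.0086, 0.2138]
tool_rot: [[0.021, 0.945, -0.328], [-0.002, -0.328, -0.945], [-1.0, 0.021, -0.005]]
ft_force: [0.2, 0.4, 0.1]
grip_width: 0.0601
```

Call:
play_rows --travel '[[0.5,0,0],[0.5,0,0],[0,0,0],[0,0,0],[0,0,0]]' --rotation '[[0,0,0.12],[0,0,0.12],[0,0,0.12],[0,0,0.12],[0,0,0]]' --claw '[6,6,6,6,6]'

```text
time_s: 11.47
position: [0.5114, -0.0131, 0.2141]
tool_rot: [[0.022, 0.985, 0.171], [0.007, 0.171, -0.985], [-1.0, 0.023, -0.004]]
ft_force: [0.4, -0.3, 0.2]
grip_width: 0.0603
```

```bash
python3 - <<'E'
from h import *
o=env.observe(); print(o['position'],o['tool_rot'].round(3).tolist())
i=env.camera_info('wrist')
save('wrist','w5',None,1.5)
for nm,p in dict(pull=(-.09,.029,.138)).items(): print(nm,proj('wrist',case2w(*p),i).round(1)*1.5)
save('side','sd5',(170,120,300,250),5)
E
```

```text
[ 0.51135756 -0.01312724  0.21406293] [[0.022, 0.985, 0.171], [0.007, 0.171, -0.985], [-1.0, 0.023, -0.004]]
pull [378.75 323.7 ]
```

View pics/w5.png

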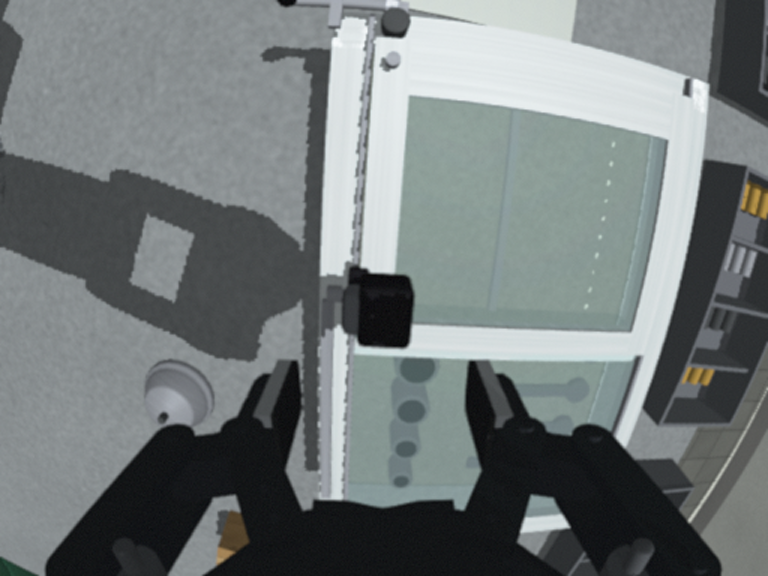

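View pics/sd5.png

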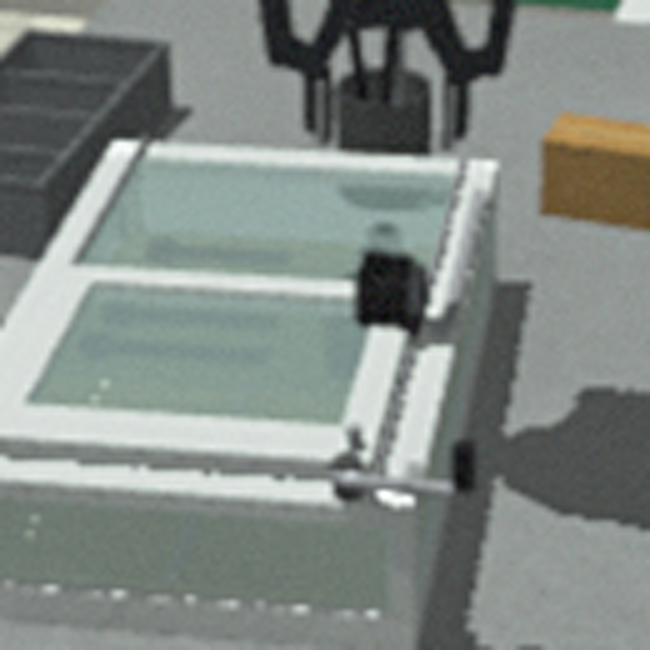

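```bash
python3 - <<'E'
from h import *
i=env.camera_info('wrist')
im=cv2.imread("pics/w5_raw.png")[165:245,205:290]
im=np.clip(im.astype(float)*3,0,255).astype(np.uint8)
cv2.imwrite("pics/w5c.png",cv2.resize(im,None,fx=7,fy=7,interpolation=cv2.INTER_NEAREST))
E
```

```text
(no output)
```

View pics/w5c.png

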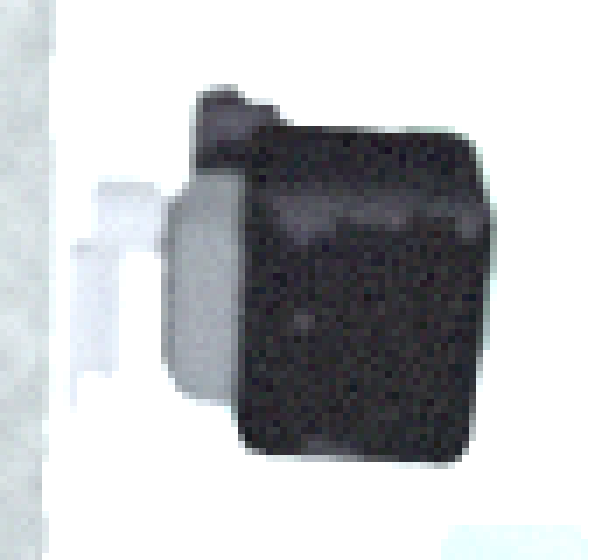

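```bash
python3 - <<'E'
from h import *
i=env.camera_info('wrist')
g=lambda c:(c[0]/7+205-.5,c[1]/7+165-.5)
P=np.array([onz('wrist',*g(c),.138,i) for c in [(245,200),(485,215),(465,460),(240,450)]]); m=P.mean(0)
print(P.round(4).tolist(),m,w2case(m),[np.linalg.norm(P[k]-P[k-1]) for k in range(4)])
q=onz('wrist',*g((165,290)),.13,i); print(q,w2case(q))
E
```

```text
[[0.5005, -0.0081, 0.138], [0.5274, -0.0057, 0.138], [0.5307, -0.0363, 0.138], [0.5043, -0.039, 0.138]] [ 0.51573819 -0.02223908  0.138     ] [-0.08782069  0.03238528  0.138     ] [np.float64(0.03113105592407403), np.float64(0.02703299675352658), np.float64(0.030759022995847488), np.float64(0.026537633925920963)]
[ 0.49294576 -0.02346802  0.13      ] [-0.11062427  0.03338636  0.13      ]
```

Call:
play_rows --travel '[[-0.1,-0.5,-1],[0,-0.5,-2],[0,0,-2],[0,0,-2],[0,0,-1.3],[0,0,-0.7],[0,0,0]]' --rotation '[[-0.007,0.022,-0.074],[0,0,0],[0,0,0],[0,0,0],[0,0,0],[0,0,0],[0,0,0]]' --claw '[6,6,6,6,6,6,6]'

```text
time_s: 12.15
position: [0.5105, -0.0223, 0.1225]
tool_rot: [[0.005, 0.998, 0.064], [-0.003, 0.064, -0.998], [-1.0, 0.005, 0.003]]
ft_force: [-0.0, 0.4, 0.5]
grip_width: 0.06
```

Call:
play_rows --travel '[[0,0,-0.6],[0,0,-0.5],[0,0,0]]' --rotation '[[0,0,0.04],[0,0,0],[0,0,0]]' --claw '[6,6,6]'

```text
time_s: 12.4
position: [0.5112, -0.0222, 0.1127]
tool_rot: [[0.007, 0.995, 0.101], [-0.003, 0.101, -0.995], [-1.0, 0.007, 0.004]]
ft_force: [-0.6, -0.2, 0.2]
grip_width: 0.0599
```

Call:
play_rows --travel '[[0,0,0],[0,0,0],[0,0,0],[0,0,0],[0,0,0],[0,0,0]]' --rotation '[[0,0,0],[0,0,0],[0,0,0],[0,0,0],[0,0,0],[0,0,0]]' --claw '[2,2,2,2,2,2]' --squeeze 35

```text
time_s: 12.9
position: [0.5152, -0.0223, 0.1146]
tool_rot: [[0.016, 0.995, 0.096], [-0.004, 0.096, -0.995], [-1.0, 0.016, 0.006]]
ft_force: [2.8, 0.5, -3.9]
grip_width: 0.0313
```

Call:
play_rows --travel '[[0.05,-0.5,0],[0.1,-1,0],[0.15,-1.5,0],[0.15,-1.5,0],[0.15,-1.5,0],[0.15,-1.5,0],[0.15,-1.5,0],[0.15,-1.5,0],[0.15,-1.5,0],[0.15,-1.5,0]]' --rotation '[[0,0,0],[0,0,0],[0,0,0],[0,0,0],[0,0,0],[0,0,0],[0,0,0],[0,0,0],[0,0,0],[0,0,0]]' --claw '[2,2,2,2,2,2,2,2,2,2]'

```text
time_s: 13.73
position: [0.5289, -0.1564, 0.1145]
tool_rot: [[0.017, 0.995, 0.099], [0.006, 0.099, -0.995], [-1.0, 0.017, -0.004]]
ft_force: [5.0, 5.4, -2.5]
grip_width: 0.031
```

Call:
play_rows --travel '[[0.1,-1.2,0],[0.1,-1.2,0],[0.1,-1.0,0],[0.1,-0.8,0],[0.05,-0.5,0],[0.0,-0.4,0],[0,-0.4,0]]' --rotation '[[0,0,0],[0,0,0],[0,0,0],[0,0,0],[0,0,0],[0,0,0],[0,0,0]]' --claw '[2,2,2,2,2,2,2]'

```text
time_s: 14.32
position: [0.5335, -0.2016, 0.1145]
tool_rot: [[0.015, 0.995, 0.1], [0.036, 0.1, -0.994], [-0.999, 0.019, -0.034]]
ft_force: [3.6, 20.2, 1.4]
grip_width: 0.0312
```

Call:
play_rows --travel '[[0,0.1,0],[0,0,0],[0,0,0],[0,0,0],[0,0,0.5],[0,0,2],[0,0,3],[0,0.5,3],[0,1,2],[0,0,0]]' --rotation '[[0,0,0],[0,0,0],[0,0,0],[0,0,0],[0,0,0],[0,0,0],[-0.03,0.015,0],[0,0,0],[0,0,0],[0,0,0]]' --claw '[6,6,6,6,6,6,6,6,6,6]'

```text
time_s: 15.15
position: [0.5326, -0.1872, 0.2271]
tool_rot: [[0.002, 0.995, 0.095], [0.002, 0.095, -0.995], [-1.0, 0.002, -0.002]]
ft_force: [0.1, -0.2, 1.7]
grip_width: 0.0601
```

```bash
python3 - <<'E'
from h import *
o=env.observe(); print(o['position'],o['tool_rot'].round(3).tolist())
i=env.camera_info('wrist')
save('wrist','w6',None,1.5)
save('top','tp6',(95,95,415,255),2.4)
save('side','sd6',(130,120,340,340),2.6)
E
```

```text
[ 0.53260812 -0.18723587  0.22709291] [[0.002, 0.995, 0.095], [0.002, 0.095, -0.995], [-1.0, 0.002, -0.002]]
```

View pics/w6.png

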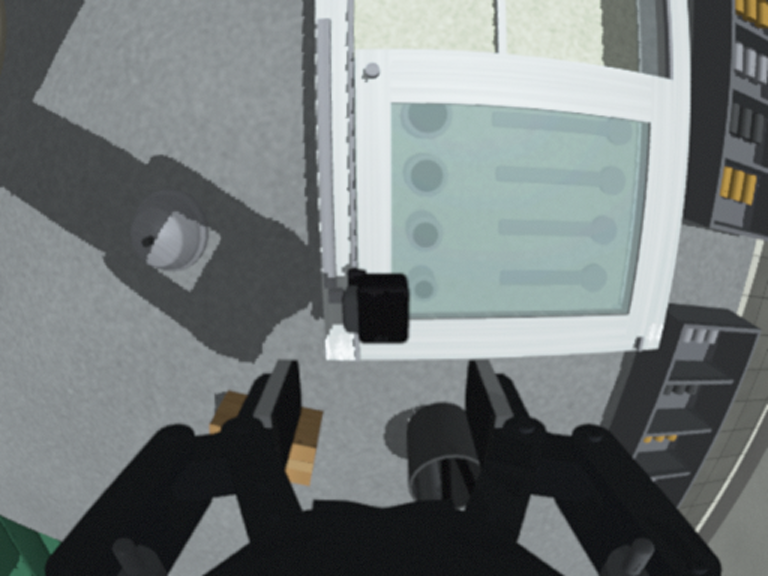

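View pics/tp6.png

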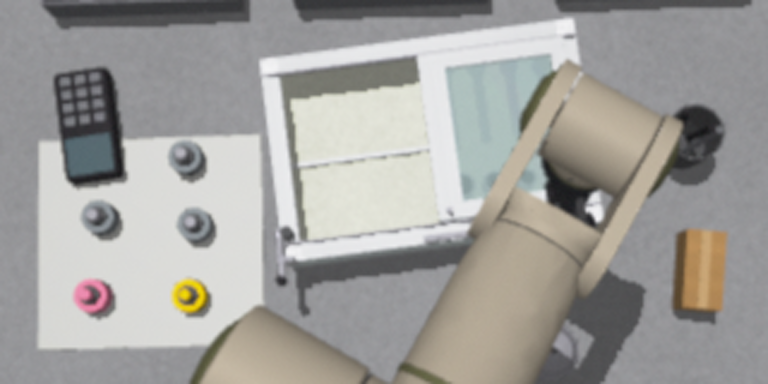

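View pics/sd6.png

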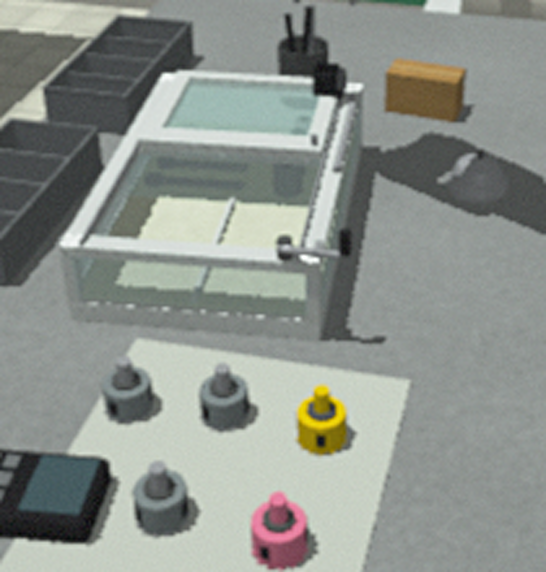

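Call:
play_rows --travel '[[-0.1,3,0],[-0.2,4,0],[-0.2,4,0],[-0.2,4,0],[-0.2,4,0],[-0.2,4,0],[-0.2,4,0],[-0.2,4,0],[-0.1,4,0],[-0.1,4,0],[-0.1,3,-1],[0,1.5,-1]]' --rotation '[[0,0,0],[0,0,0],[0,0,0],[0,0,0],[0,0,0],[0,0,0],[0,0,0],[0,0,0],[0,0,0],[0,0,0],[0,0,0],[0,0,0]]' --claw '[4,4,4,4,4,4,4,4,4,4,4,4]'

```text
time_s: 16.3
position: [0.5053, 0.2575, 0.1841]
tool_rot: [[-0.032, 0.996, 0.077], [0.008, 0.078, -0.997], [-0.999, -0.031, -0.011]]
ft_force: [0.3, -0.4, 0.1]
grip_width: 0.0397
```

```bash
python3 - <<'E'
from h import *
o=env.observe(); print(o['position'],o['tool_rot'].round(3).tolist())
i=env.camera_info('wrist')
save('wrist','w7',None,1.5)
for p in [(.606,.276,.058),(.530,.391,.058),(.5165,.265,.058)]: print((proj('wrist',p,i)*1.5).round(1))
E
```

```text
[0.50525402 0.25753587 0.18407265] [[-0.032, 0.996, 0.077], [0.008, 0.078, -0.997], [-0.999, -0.031, -0.011]]
[544.7 260.9]
[447.3  64.4]
[406.7 264.8]
```

View pics/w7.png

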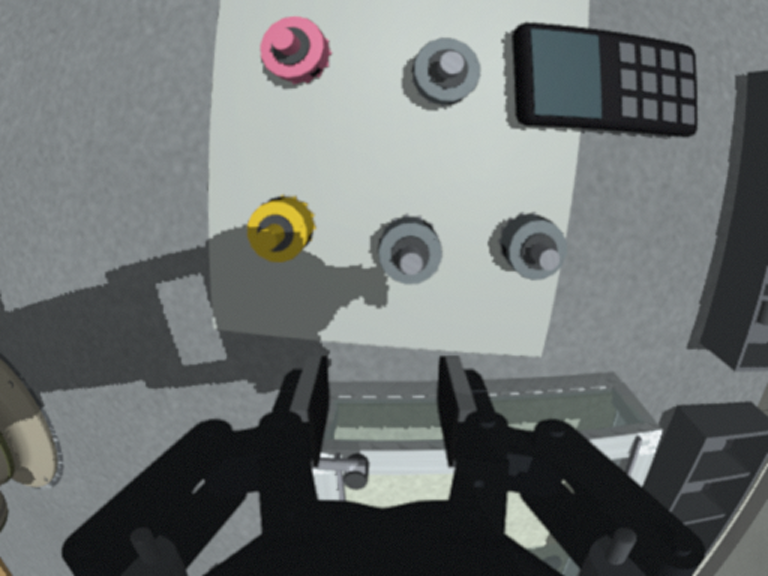

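```bash
python3 - <<'E'
from h import *
i=env.camera_info('wrist')
for u,v in [(411,261.5),(543,258),(452,64)]: print(onz('wrist',u/1.5-.3,v/1.5-.3,.058,i).round(4))
E
```

```text
[0.5172 0.2694 0.058 ]
[0.6017 0.2799 0.058 ]
[0.5307 0.3925 0.058 ]
```

Call:
play_rows --travel '[[0.6,0.5,-1],[0.6,0.5,-2],[0,0,-2],[0,0,-2],[0,0,-2],[0,0,-1.5],[0,0,-0.5],[0,0,0]]' --rotation '[[-0.008,-0.032,0],[0,0,0],[0,0,0],[0,0,0],[0,0,0],[0,0,0],[0,0,0],[0,0,0]]' --claw '[4,4,4,4,4,4,4,4]'

```text
time_s: 17.02
position: [0.5136, 0.265, 0.0562]
tool_rot: [[-0.02, 0.997, 0.078], [-0.007, 0.078, -0.997], [-1.0, -0.021, 0.005]]
ft_force: [0.4, 0.2, 0.7]
grip_width: 0.0394
```

```bash
python3 - <<'E'
from h import *
o=env.observe(); print(o['position'],o['tool_rot'].round(3).tolist())
save('wrist','w8',(130,130,400,384),2.5)
E
```

```text
[0.51356245 0.26503666 0.05624126] [[-0.02, 0.997, 0.078], [-0.007, 0.078, -0.997], [-1.0, -0.021, 0.005]]
```

View pics/w8.png

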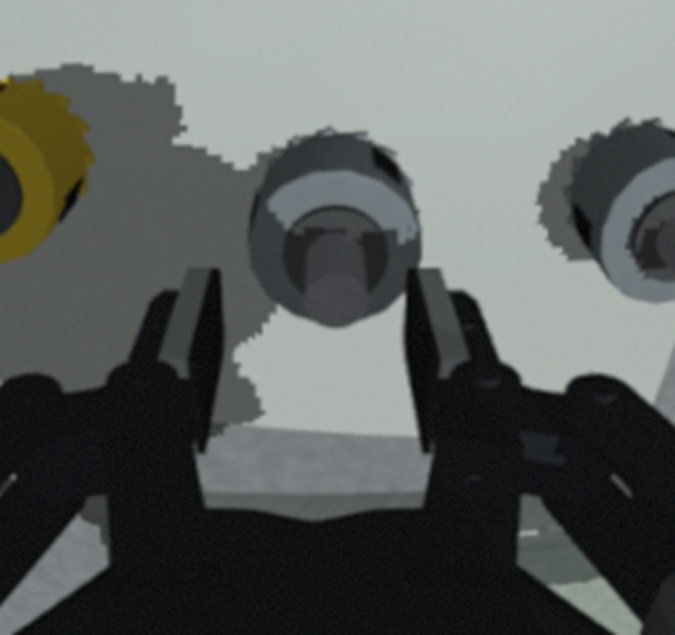

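Call:
play_rows --travel '[[0.3,0.3,0],[0.1,0.1,-0.7],[0,0,-1.0],[0,0,-0.6],[0,0,0]]' --rotation '[[0.007,-0.02,0],[0,0,0],[0,0,0],[0,0,0],[0,0,0]]' --claw '[4,4,4,4,4]'

```text
time_s: 17.48
position: [0.5199, 0.2693, 0.0346]
tool_rot: [[0.008, 0.997, 0.078], [0.003, 0.078, -0.997], [-1.0, 0.008, -0.002]]
ft_force: [0.3, 0.1, 0.6]
grip_width: 0.0398
```

Call:
play_rows --travel '[[0,0,0],[0,0,0],[0,0,0],[0,0,0],[0,0,0],[0,0,0]]' --rotation '[[0,0,0],[0,0,0],[0,0,0],[0,0,0],[0,0,0],[0,0,0]]' --claw '[0.8,0.8,0.8,0.8,0.8,0.8]' --squeeze 40

```text
time_s: 17.98
position: [0.5192, 0.2694, 0.0348]
tool_rot: [[0.007, 0.997, 0.078], [0.002, 0.078, -0.997], [-1.0, 0.007, -0.002]]
ft_force: [-0.0, -0.6, -1.7]
grip_width: 0.0124
```

```bash
python3 - <<'E'
from h import *
o=env.observe(); print(o['position'],o['tool_rot'].round(3).tolist())
save('wrist','w9',(130,130,400,384),2.2)
E
```

```text
[0.5192207  0.26940959 0.0347532 ] [[0.007, 0.997, 0.078], [0.002, 0.078, -0.997], [-1.0, 0.007, -0.002]]
```

View pics/w9.png

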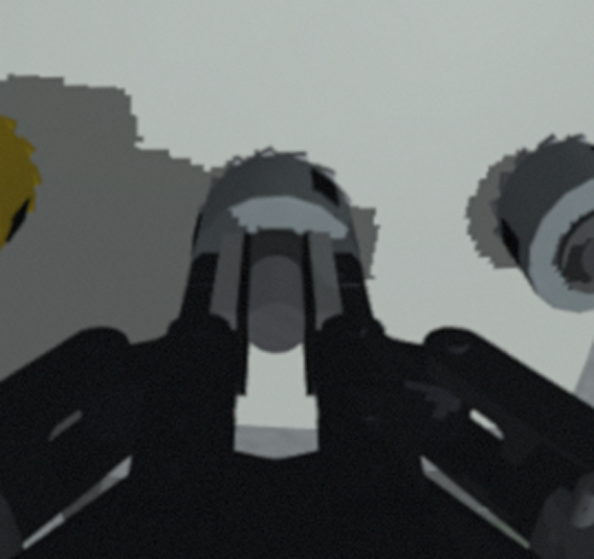

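Call:
play_rows --travel '[[0,0,1.5],[0,0,3.5],[0,0,4],[0,0,3.5],[1.5,-3,1],[1.7,-3.4,0.5],[1.7,-3.4,0],[1.7,-3.4,0],[1.7,-3.4,0],[1.7,-3.4,0],[1.7,-3.4,0],[1,-2,0]]' --rotation '[[0,0,0],[0,0,0],[0,0,0],[0,0,0],[0,0,0],[0,0,0],[0,0,0],[0,0,0],[0,0,0],[0,0,0],[0,0,0],[0,0,0]]' --claw '[0.8,0.8,0.8,0.8,0.8,0.8,0.8,0.8,0.8,0.8,0.8,0.8]'

```text
time_s: 19.03
position: [0.6455, 0.0077, 0.1823]
tool_rot: [[0.006, 0.996, 0.088], [0.001, 0.088, -0.996], [-1.0, 0.007, -0.001]]
ft_force: [-0.1, 0.5, -2.7]
grip_width: 0.0122
```

```bash
python3 - <<'E'
from h import *
o=env.observe(); print(o['position'],o['tool_rot'].round(3).tolist(),o['ft_force'],o['grip_width'])
i=env.camera_info('wrist')
for c in [(.055,.038),(.055,.09),(.055,.142),(0,.178),(0,0),(.108,0),(.108,.178)]: print(c,case2w(*c,.03).round(4),(1.5*proj('wrist',case2w(*c,.03),i)).round())
save('wrist','w10',None,1.5)
E
```

```text
[0.64548418 0.00765088 0.18225796] [[0.006, 0.996, 0.088], [0.001, 0.088, -0.996], [-1.0, 0.007, -0.001]] [-0.09757539  0.49184833 -2.69804808] 0.012174063694997959
(0.055, 0.038) [ 0.6573 -0.0027  0.03  ] [396. 277.]
(0.055, 0.09) [0.6523 0.049  0.03  ] [396. 203.]
(0.055, 0.142) [0.6472 0.1008 0.03  ] [395. 125.]
(0, 0.178) [0.5889 0.1313 0.03  ] [310.  74.]
(0, 0) [ 0.6063 -0.0459  0.03  ] [321. 327.]
(0.108, 0) [ 0.7138 -0.0354  0.03  ] [468. 325.]
(0.108, 0.178) [0.6964 0.1418 0.03  ] [475.  73.]
```

View pics/w10.png

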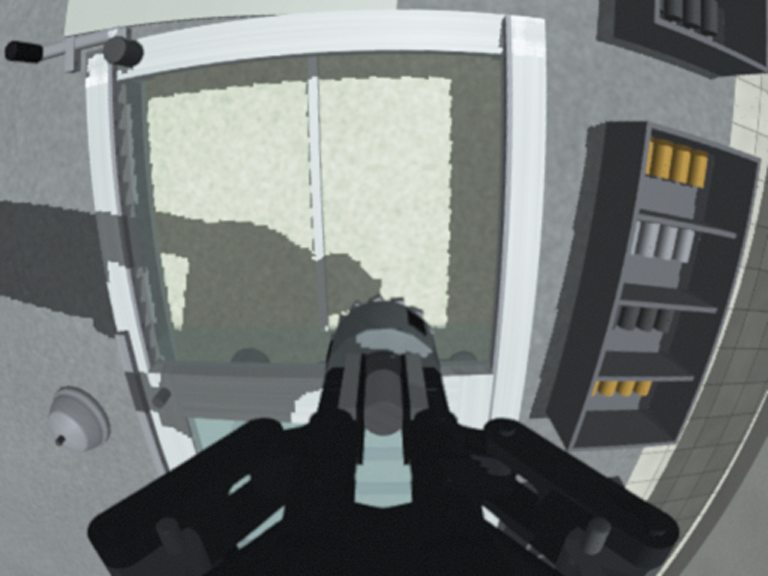

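Call:
play_rows --travel '[[0.7,-0.5,0],[0.5,-0.4,0],[0,0,-1.5],[0,0,-2],[0,0,-2],[0,0,-2],[0,0,-1.5],[0,0,-0.5],[0,0,0]]' --rotation '[[0,0,0],[0,0,0],[0,0,0],[0,0,0],[0,0,0],[0,0,0],[0,0,0],[0,0,0],[0,0,0]]' --claw '[0.8,0.8,0.8,0.8,0.8,0.8,0.8,0.8,0.8]'

```text
time_s: 19.83
position: [0.659, -0.0047, 0.0826]
tool_rot: [[0.007, 0.997, 0.083], [0.001, 0.083, -0.997], [-1.0, 0.007, -0.0]]
ft_force: [0.6, 0.5, -1.9]
grip_width: 0.0126
```

Lower the remaining ~18 mm gently.

Call:
play_rows --travel '[[-0.1,0.2,-0.5],[0,0,-0.6],[0,0,-0.4],[0,0,-0.2],[0,0,-0.1],[0,0,0]]' --rotation '[[0,-0.007,0],[0,0,0],[0,0,0],[0,0,0],[0,0,0],[0,0,0]]' --claw '[0.8,0.8,0.8,0.8,0.8,0.8]'

```text
time_s: 20.33
position: [0.6593, -0.0017, 0.0664]
tool_rot: [[0.02, 0.996, 0.084], [-0.0, 0.084, -0.996], [-1.0, 0.02, 0.002]]
ft_force: [-0.3, -0.2, -1.3]
grip_width: 0.0122
```

Call:
play_rows --travel '[[0,0,-0.1],[0,0,-0.15],[0,0,-0.1],[0,0,0]]' --rotation '[[0,0.02,0],[0,0,0],[0,0,0],[0,0,0]]' --claw '[0.8,0.8,0.8,0.8]'

```text
time_s: 20.67
position: [0.6598, -0.002, 0.0649]
tool_rot: [[0.003, 0.996, 0.084], [-0.001, 0.084, -0.996], [-1.0, 0.003, 0.001]]
ft_force: [0.8, -0.7, -1.8]
grip_width: 0.0122
```

Call:
play_rows --travel '[[0,0,-0.15],[0,0,-0.15],[0,0,-0.1]]' --rotation '[[0,0,0],[0,0,0],[0,0,0]]' --claw '[0.8,0.8,0.8]'

```text
time_s: 20.92
position: [0.66, -0.0022, 0.0646]
tool_rot: [[0.006, 0.996, 0.084], [-0.002, 0.084, -0.996], [-1.0, 0.006, 0.002]]
ft_force: [-1.7, 1.3, 2.9]
grip_width: 0.0124
```

Call:
play_rows --travel '[[0,0,0],[0,0,0],[0,0,0],[0,0,1],[0,0,3],[0,0,4],[0,0,4],[-0.5,2.5,1],[-0.8,4,0],[-0.8,4,0],[-0.8,4,0],[-0.8,4,0]]' --rotation '[[0,0,0],[0,0,0],[0,0,0],[0,0,0],[0,0,0],[0,0,0],[0,0,0],[0,0,0],[0,0,0],[0,0,0],[0,0,0],[0,0,0]]' --claw '[3.6,3.6,3.6,3.6,3.6,3.6,3.6,3.6,3.6,3.6,3.6,3.6]'

```text
time_s: 21.92
position: [0.6229, 0.1804, 0.2072]
tool_rot: [[0.016, 0.997, 0.071], [-0.002, 0.071, -0.997], [-1.0, 0.016, 0.003]]
ft_force: [0.9, 0.2, 1.2]
grip_width: 0.0362
```

Call:
play_rows --travel '[[-0.8,4,0],[-0.8,3,-0.5],[-0.3,1,-0.5],[0,0,0]]' --rotation '[[0,0,0],[0,0,0],[0,0,0],[0,0,0]]' --claw '[3.6,3.6,3.6,3.6]'

```text
time_s: 22.25
position: [0.6002, 0.2711, 0.2006]
tool_rot: [[0.021, 0.997, 0.079], [0.001, 0.079, -0.997], [-1.0, 0.021, 0.001]]
ft_force: [-0.0, -0.3, -0.1]
grip_width: 0.0362
```

```bash
python3 - <<'E'
from h import *
o=env.observe(); print(o['position'],o['tool_rot'].round(3).tolist(),o['ft_force'],o['grip_width'])
i=env.camera_info('wrist')
for p in [(.604,.278,.058),(.530,.392,.058)]: print((proj('wrist',p,i)*1.5).round(1))
save('wrist','w11',None,1.5)
save('side','sd11',(130,120,340,340),2.6)
E
```

```text
[0.60019178 0.27106638 0.20064743] [[0.021, 0.997, 0.079], [0.001, 0.079, -0.997], [-1.0, 0.021, 0.001]] [-0.04323505 -0.31122822 -0.05812587] 0.03620590883959729
[383.8 255.4]
[281.2  75.8]
```

View pics/w11.png

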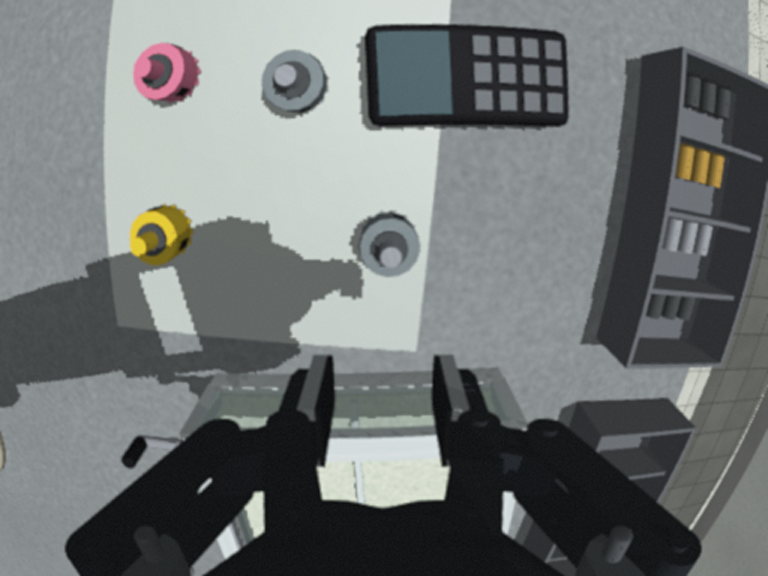

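View pics/sd11.png

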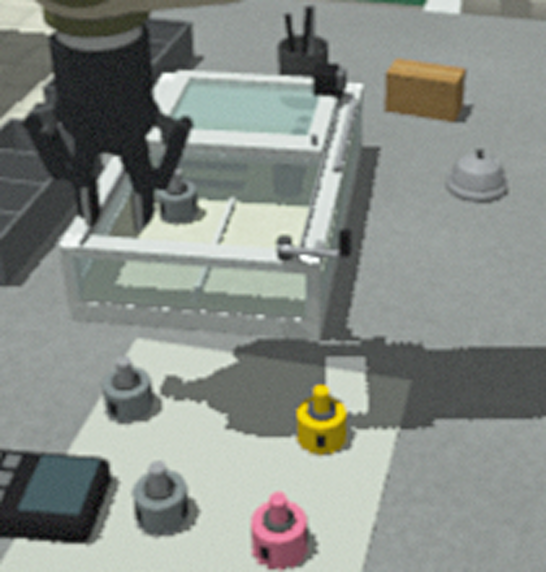

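Call:
play_rows --travel '[[0.4,0.4,-1],[0.3,0.4,-2],[0,0,-2.5],[0,0,-2.5],[0,0,-2.5],[0,0,-2],[0,0,-1],[0,0,0]]' --rotation '[[0,0.021,0],[0,0,0],[0,0,0],[0,0,0],[0,0,0],[0,0,0],[0,0,0],[0,0,0]]' --claw '[4,4,4,4,4,4,4,4]'

```text
time_s: 23.02
position: [0.6166, 0.2629, 0.0596]
tool_rot: [[-0.002, 0.998, 0.058], [-0.0, 0.058, -0.998], [-1.0, -0.002, 0.0]]
ft_force: [0.1, -0.3, -0.1]
grip_width: 0.0402
```

```bash
python3 - <<'E'
from h import *
o=env.observe(); print(o['position'],o['tool_rot'].round(3).tolist())
save('wrist','w12',(130,130,400,384),2.2)
E
```

```text
[0.61661522 0.26289215 0.05955746] [[-0.002, 0.998, 0.058], [-0.0, 0.058, -0.998], [-1.0, -0.002, 0.0]]
```

View pics/w12.png

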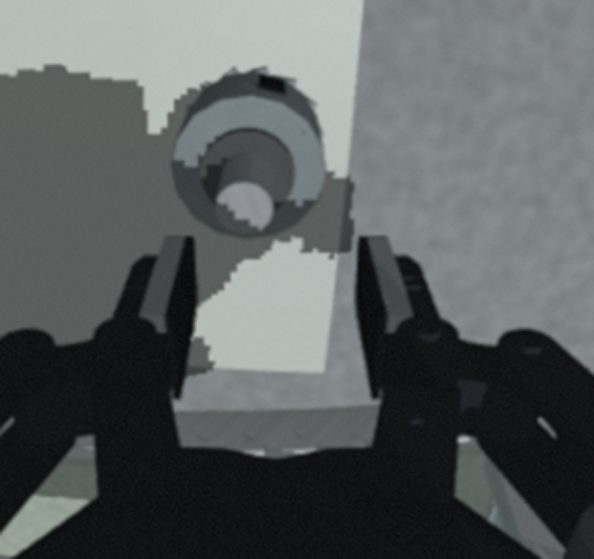

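```bash
python3 - <<'E'
from h import *
i=env.camera_info('wrist')
print(onz('wrist',246/2.2+129.7,205/2.2+129.7,.058,i))
E
```

```text
[0.6094945  0.27766458 0.058     ]
```

Call:
play_rows --travel '[[-0.4,0.8,0],[-0.3,0.7,0],[0,0,-0.7],[0,0,-1.0],[0,0,-0.6],[0,0,0]]' --rotation '[[0,0,0.03],[0,0,0],[0,0,0],[0,0,0],[0,0,0],[0,0,0]]' --claw '[4,4,4,4,4,4]'

```text
time_s: 23.57
position: [0.6122, 0.2797, 0.0412]
tool_rot: [[0.009, 0.996, 0.09], [0.002, 0.09, -0.996], [-1.0, 0.009, -0.002]]
ft_force: [-0.6, 0.7, 0.9]
grip_width: 0.04
```

```bash
python3 - <<'E'
from h import *
o=env.observe(); print(o['position'],o['tool_rot'].round(3).tolist())
save('wrist','w13',(130,130,400,384),2.2)
E
```

```text
[0.61222627 0.27970673 0.04121586] [[0.009, 0.996, 0.09], [0.002, 0.09, -0.996], [-1.0, 0.009, -0.002]]
```

View pics/w13.png

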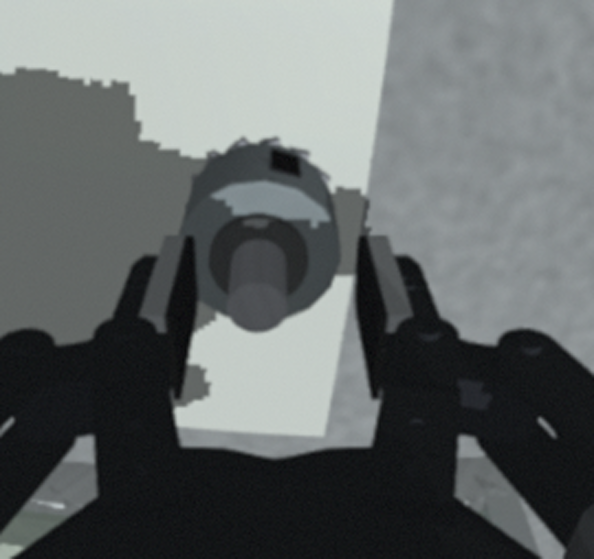

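Call:
play_rows --travel '[[-0.3,0,-0.4],[0,0,-0.3],[0,0,-0.05],[0,0,0],[0,0,0],[0,0,0],[0,0,0],[0,0,0]]' --rotation '[[0,0.008,0],[0,0,0],[0,0,0],[0,0,0],[0,0,0],[0,0,0],[0,0,0],[0,0,0]]' --claw '[4,4,4,0.8,0.8,0.8,0.8,0.8]'

```text
time_s: 24.28
position: [0.6093, 0.2795, 0.0346]
tool_rot: [[0.001, 0.996, 0.09], [0.003, 0.09, -0.996], [-1.0, 0.001, -0.003]]
ft_force: [-0.1, -0.7, -1.9]
grip_width: 0.0122
```

Call:
play_rows --travel '[[0,0,1.5],[0,0,3.5],[0,0,4],[0,0,3.5],[0.5,-2.5,1.5],[0.7,-3.6,0],[0.7,-3.6,0],[0.7,-3.6,0],[0.7,-3.6,0],[0.7,-3.4,0],[0.3,-1.5,0],[0,0,0]]' --rotation '[[0,0,0],[0,0,0],[0,0,0],[0,0,0],[0,0,0],[0,0,0],[0,0,0],[0,0,0],[0,0,0],[0,0,0],[0,0,0],[0,0,0]]' --claw '[0.8,0.8,0.8,0.8,0.8,0.8,0.8,0.8,0.8,0.8,0.8,0.8]'

```text
time_s: 25.28
position: [0.6491, 0.0522, 0.1775]
tool_rot: [[-0.005, 0.996, 0.094], [-0.0, 0.094, -0.996], [-1.0, -0.005, -0.0]]
ft_force: [-0.7, 0.3, -1.9]
grip_width: 0.0125
```

```bash
python3 - <<'E'
from h import *
o=env.observe(); print(o['position'],o['tool_rot'].round(3).tolist(),o['ft_force'],o['grip_width'])
save('wrist','w14',None,1.5)
E
```

```text
[0.649143   0.05217771 0.17747877] [[-0.005, 0.996, 0.094], [-0.0, 0.094, -0.996], [-1.0, -0.005, -0.0]] [-0.66254426  0.32222389 -1.86177593] 0.012486790946591332
```

View pics/w14.png

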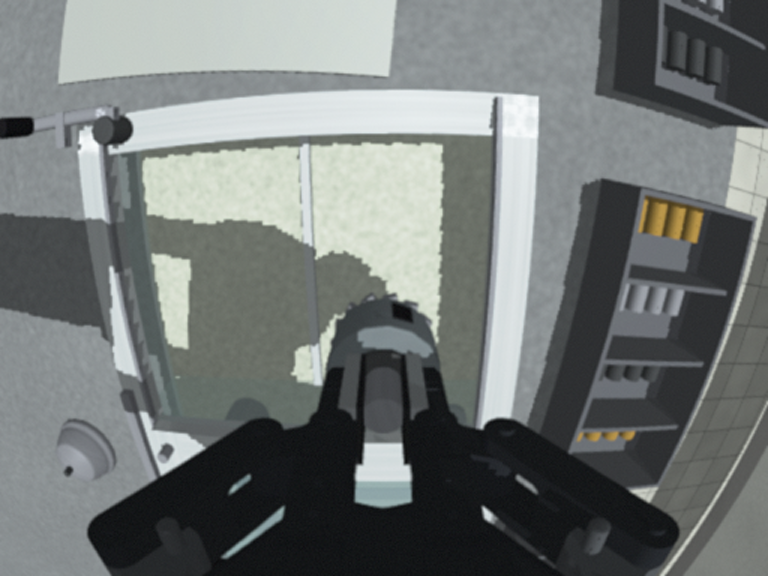

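Call:
play_rows --travel '[[0.4,0.1,-1],[0,0,-2],[0,0,-2],[0,0,-2],[0,0,-2],[0,0,-1],[0,0,-0.3],[0,0,0]]' --rotation '[[0,-0.005,0],[0,0,0],[0,0,0],[0,0,0],[0,0,0],[0,0,0],[0,0,0],[0,0,0]]' --claw '[0.8,0.8,0.8,0.8,0.8,0.8,0.8,0.8]'

```text
time_s: 26.0
position: [0.6514, 0.0652, 0.0661]
tool_rot: [[-0.0, 0.995, 0.104], [0.003, 0.104, -0.995], [-1.0, 0.0, -0.003]]
ft_force: [0.4, 0.3, -1.8]
grip_width: 0.0123
```

Call:
play_rows --travel '[[0,0,0.4],[0.1,-0.7,0.1],[0.1,-0.7,0],[0,0,0],[0,0,-0.3],[0,0,-0.3]]' --rotation '[[0,0,0],[0,0,0],[0,0,0],[0,0,0],[0,0,0],[0,0,0]]' --claw '[0.8,0.8,0.8,0.8,0.8,0.8]'

```text
time_s: 26.5
position: [0.6561, 0.0502, 0.0705]
tool_rot: [[0.009, 0.994, 0.105], [0.002, 0.105, -0.994], [-1.0, 0.009, -0.001]]
ft_force: [0.3, -0.5, -1.9]
grip_width: 0.0126
```

Call:
play_rows --travel '[[0,0,-0.3],[0,0,-0.25],[0,0,-0.15],[0,0,-0.15],[0,0,-0.1]]' --rotation '[[0,0.009,0],[0,0,0],[0,0,0],[0,0,0],[0,0,0]]' --claw '[0.8,0.8,0.8,0.8,0.8]'

```text
time_s: 26.92
position: [0.6562, 0.0499, 0.0646]
tool_rot: [[0.001, 0.994, 0.105], [0.001, 0.105, -0.994], [-1.0, 0.002, -0.0]]
ft_force: [-2.1, 0.1, 3.3]
grip_width: 0.0124
```

Call:
play_rows --travel '[[0,0,0],[0,0,0],[0,0,0],[0,0,1],[0,0,3],[0,0,4],[0,0,4],[-1,2.5,1],[-1.3,3.7,0],[-1.3,3.7,0],[-1.3,3.7,0],[-1.3,3.7,0]]' --rotation '[[0,0,0],[0,0,0],[0,0,0],[0,0,0],[0,0,0],[0,0,0],[0,0,0],[0,0,0],[0,0,0],[0,0,0],[0,0,0],[0,0,0]]' --claw '[3.6,3.6,3.6,3.6,3.6,3.6,3.6,3.6,3.6,3.6,3.6,3.6]'

```text
time_s: 27.92
position: [0.5936, 0.2216, 0.2059]
tool_rot: [[0.007, 0.996, 0.093], [0.001, 0.093, -0.996], [-1.0, 0.007, -0.0]]
ft_force: [0.2, -0.7, 0.2]
grip_width: 0.0362
```

Call:
play_rows --travel '[[-1.3,3.7,0],[-1.3,3.7,0],[-1.3,3.5,0],[-1,2.5,0],[-0.4,1,0],[0,0,0],[0,0,0]]' --rotation '[[0,0,0],[0,0,0],[0,0,0],[0,0,0],[0,0,0],[0,0,0],[0,0,0]]' --claw '[3.6,3.6,3.6,3.6,3.6,3.6,3.6]'

```text
time_s: 28.5
position: [0.5334, 0.379, 0.2113]
tool_rot: [[0.012, 0.995, 0.102], [0.004, 0.102, -0.995], [-1.0, 0.012, -0.003]]
ft_force: [-0.9, -0.6, 0.7]
grip_width: 0.0359
```

```bash
python3 - <<'E'
from h import *
o=env.observe(); print(o['position'],o['tool_rot'].round(3).tolist(),o['ft_force'],o['grip_width'])
i=env.camera_info('wrist')
for p in [(.5335,.393,.058)]: print((proj('wrist',p,i)*1.5).round(1))
save('wrist','w15',None,1.5)
save('side','sd15',(130,120,340,340),2.6)
E
```

```text
[0.53335443 0.37902716 0.21134942] [[0.012, 0.995, 0.102], [0.004, 0.102, -0.995], [-1.0, 0.012, -0.003]] [-0.89039614 -0.64766781  0.70915767] 0.03586116299828267
[381.2 242. ]
```

View pics/w15.png

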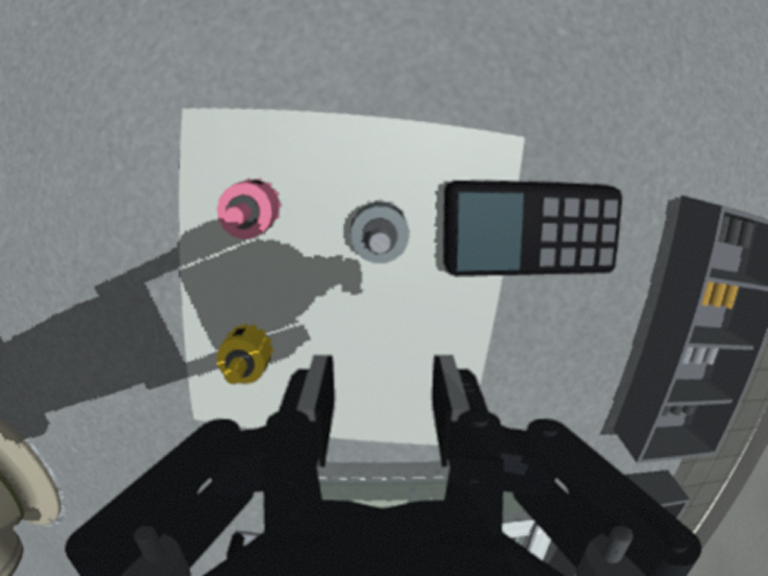

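View pics/sd15.png

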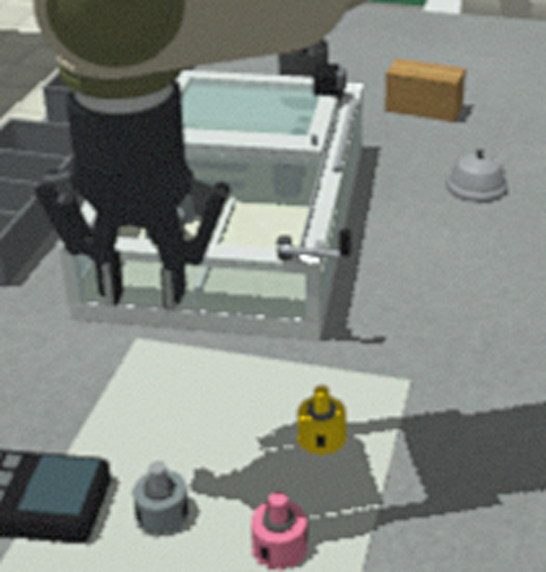

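Call:
play_rows --travel '[[0,0.7,0],[0,0.6,0],[0,0,0],[0,0,-2],[0,0,-3],[0,0,-3],[0,0,-2.5],[0,0,-2],[0,0,-1],[0,0,0]]' --rotation '[[0,0.01,0],[0,0,0],[0,0,0],[0,0,0],[0,0,0],[0,0,0],[0,0,0],[0,0,0],[0,0,0],[0,0,0]]' --claw '[3.2,3.2,3.2,3.2,3.2,3.2,3.2,3.2,3.2,3.2]'

```text
time_s: 29.43
position: [0.5395, 0.3855, 0.0727]
tool_rot: [[0.006, 0.996, 0.089], [0.006, 0.089, -0.996], [-1.0, 0.007, -0.005]]
ft_force: [-0.2, -1.1, 0.2]
grip_width: 0.032
```

```bash
python3 - <<'E'
from h import *
o=env.observe(); print(o['position'],o['tool_rot'].round(3).tolist())
save('wrist','w16',(130,130,400,384),2.2)
E
```

```text
[0.53945938 0.38551139 0.07269337] [[0.006, 0.996, 0.089], [0.006, 0.089, -0.996], [-1.0, 0.007, -0.005]]
```

View pics/w16.png

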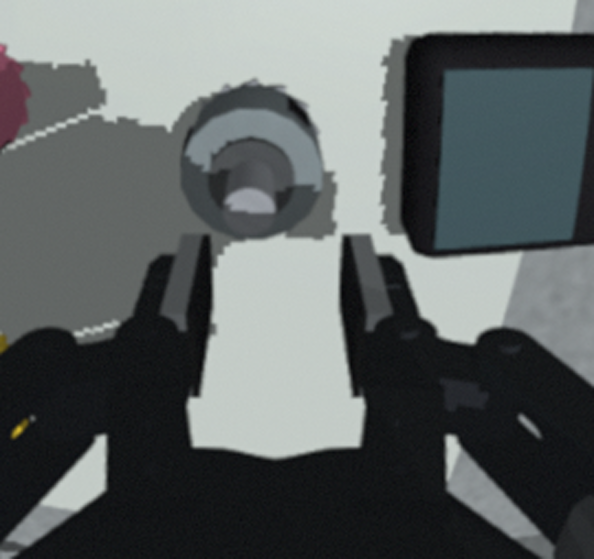

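```bash
python3 - <<'E'
from h import *
i=env.camera_info('wrist')
print(onz('wrist',250/2.2+129.7,202/2.2+129.7,.058,i))
E
```

```text
[0.5328758  0.39497812 0.058     ]
```

Call:
play_rows --travel '[[-0.3,0.5,0],[-0.3,0.5,0],[0,0,0],[0,0,-0.8],[0,0,-1.2],[0,0,-0.8],[0,0,-0.2],[0,0,0]]' --rotation '[[0,0.006,0],[0,0,0],[0,0,0],[0,0,0],[0,0,0],[0,0,0],[0,0,0],[0,0,0]]' --claw '[3.2,3.2,3.2,3.2,3.2,3.2,3.2,3.2]'

```text
time_s: 30.15
position: [0.5355, 0.3982, 0.047]
tool_rot: [[0.01, 0.996, 0.089], [0.011, 0.089, -0.996], [-1.0, 0.011, -0.01]]
ft_force: [-0.8, -0.4, -0.2]
grip_width: 0.032
```

```bash
python3 - <<'E'
from h import *
o=env.observe(); print(o['position'],o['tool_rot'].round(3).tolist())
save('wrist','w17',(130,130,400,384),2.2)
E
```

```text
[0.53551594 0.39815346 0.04703349] [[0.01, 0.996, 0.089], [0.011, 0.089, -0.996], [-1.0, 0.011, -0.01]]
```

View pics/w17.png

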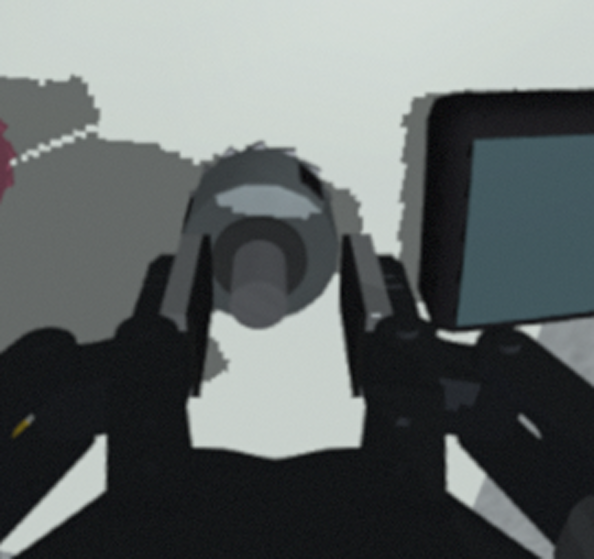

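Call:
play_rows --travel '[[-0.3,-0.1,-0.5],[0,0,-0.5],[0,0,-0.2],[0,0,-0.05],[0,0,0],[0,0,0],[0,0,0],[0,0,0],[0,0,0]]' --rotation '[[-0.011,0.01,0],[0,0,0],[0,0,0],[0,0,0],[0,0,0],[0,0,0],[0,0,0],[0,0,0],[0,0,0]]' --claw '[3.2,3.2,3.2,3.2,0.8,0.8,0.8,0.8,0.8]'

```text
time_s: 30.95
position: [0.533, 0.3972, 0.0346]
tool_rot: [[0.001, 0.996, 0.089], [-0.0, 0.089, -0.996], [-1.0, 0.001, 0.0]]
ft_force: [0.3, -0.4, -0.1]
grip_width: 0.0126
```

Call:
play_rows --travel '[[0,0,1.5],[0,0,3.5],[0,0,4],[0,0,3.5],[1,-2.5,1.5],[1.4,-3.6,0],[1.4,-3.6,0],[1.4,-3.6,0],[1.4,-3.6,0],[1.4,-3.6,0],[1.4,-3.6,0],[1.0,-2,0]]' --rotation '[[0,0,0],[0,0,0],[0,0,0],[0,0,0],[0,0,0],[0,0,0],[0,0,0],[0,0,0],[0,0,0],[0,0,0],[0,0,0],[0,0,0]]' --claw '[0.8,0.8,0.8,0.8,0.8,0.8,0.8,0.8,0.8,0.8,0.8,0.8]'

```text
time_s: 31.95
position: [0.6334, 0.1285, 0.1782]
tool_rot: [[-0.005, 0.995, 0.1], [-0.003, 0.1, -0.995], [-1.0, -0.005, 0.003]]
ft_force: [-0.7, -0.2, -2.6]
grip_width: 0.0129
```

Call:
play_rows --travel '[[0,0,0],[0,0,0]]' --rotation '[[0,0,0],[0,0,0]]' --claw '[0.8,0.8]'

```text
time_s: 32.12
position: [0.6349, 0.1228, 0.1771]
tool_rot: [[-0.006, 0.996, 0.093], [-0.004, 0.093, -0.996], [-1.0, -0.006, 0.003]]
ft_force: [-0.5, 1.5, -2.0]
grip_width: 0.0126
```

Call:
play_rows --travel '[[0.8,-1.1,0],[0.7,-1,0],[0,0,0],[0,0,-2],[0,0,-2],[0,0,-2],[0,0,-1.5],[0,0,0]]' --rotation '[[0.004,-0.006,0],[0,0,0],[0,0,0],[0,0,0],[0,0,0],[0,0,0],[0,0,0],[0,0,0]]' --claw '[0.8,0.8,0.8,0.8,0.8,0.8,0.8,0.8]'

```text
time_s: 32.78
position: [0.6509, 0.105, 0.1003]
tool_rot: [[0.003, 0.995, 0.099], [0.001, 0.099, -0.995], [-1.0, 0.004, -0.001]]
ft_force: [1.2, -1.1, -2.9]
grip_width: 0.0127
```

```bash
python3 - <<'E'
from h import *
o=env.observe(); print(o['position'],o['tool_rot'].round(3).tolist(),o['ft_force'])
save('wrist','w18',None,1.5)
save('side','sd18',(130,120,340,340),2.6)
E
```

```text
[0.65085372 0.10497812 0.10028917] [[0.003, 0.995, 0.099], [0.001, 0.099, -0.995], [-1.0, 0.004, -0.001]] [ 1.15826326 -1.07073134 -2.86412196]
```

View pics/w18.png

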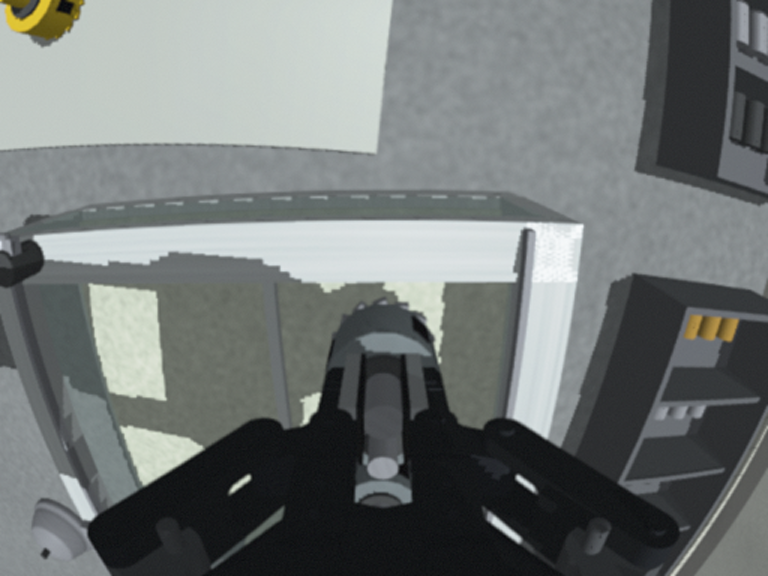

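View pics/sd18.png

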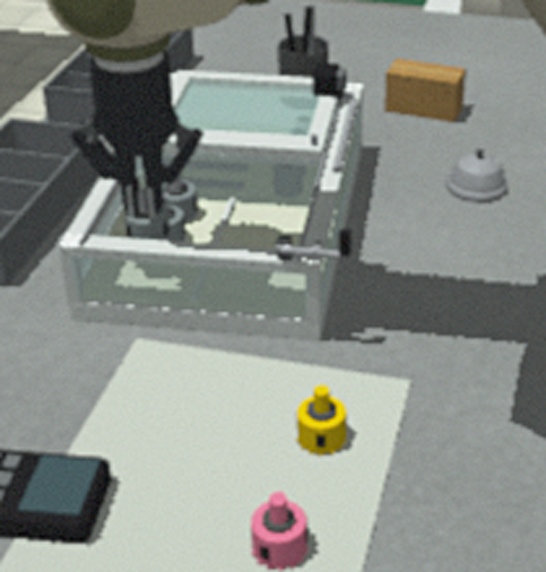

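Call:
play_rows --travel '[[0,-0.2,-0.8],[0,0,-1],[0,0,-0.8],[0,0,-0.4],[0,0,-0.1],[0,0,0]]' --rotation '[[0,0.003,0],[0,0,0],[0,0,0],[0,0,0],[0,0,0],[0,0,0]]' --claw '[0.8,0.8,0.8,0.8,0.8,0.8]'

```text
time_s: 33.38
position: [0.6539, 0.1034, 0.0735]
tool_rot: [[0.012, 0.995, 0.1], [0.001, 0.1, -0.995], [-1.0, 0.012, -0.0]]
ft_force: [-0.6, 0.3, -1.5]
grip_width: 0.0123
```

Call:
play_rows --travel '[[0,0,-0.3],[0,0,-0.4],[0,0,-0.2],[0,0,-0.15],[0,0,-0.15]]' --rotation '[[0,0.012,0],[0,0,0],[0,0,0],[0,0,0],[0,0,0]]' --claw '[0.8,0.8,0.8,0.8,0.8]'

```text
time_s: 33.8
position: [0.6545, 0.1034, 0.0645]
tool_rot: [[0.002, 0.995, 0.1], [0.001, 0.1, -0.995], [-1.0, 0.002, -0.001]]
ft_force: [-6.5, -1.2, 12.0]
grip_width: 0.0125
```

Call:
play_rows --travel '[[0,0,0],[0,0,0],[0,0,0],[0,0,1],[0,0,3],[0,0,4],[0,0,4],[0,0,3],[-1,-2.5,0],[-1.3,-3.6,0],[-1.3,-3.6,0],[-1.3,-3.6,0]]' --rotation '[[0,0,0],[0,0,0],[0,0,0],[0,0,0],[0,0,0],[0,0,0],[0,0,0],[0,0,0],[0,0,0],[0,0,0],[0,0,0],[0,0,0]]' --claw '[3.4,3.4,3.4,3.4,3.4,3.4,3.4,3.4,6,6,6,6]'

```text
time_s: 34.8
position: [0.6042, -0.0269, 0.2287]
tool_rot: [[0.011, 0.994, 0.111], [0.001, 0.111, -0.994], [-1.0, 0.011, 0.001]]
ft_force: [0.6, -0.1, -0.6]
grip_width: 0.0598
```

Call:
play_rows --travel '[[-1.3,-3.6,0],[-1.3,-3.6,0],[-1.3,-3.5,0],[-1.3,-3.0,0],[-0.8,-1.5,0],[0,0,0],[0,0,0]]' --rotation '[[0,0,0],[0,0,0],[0,0,0],[0,0,0],[0,0,0],[0,0,0],[0,0,0]]' --claw '[6,6,6,6,6,6,6]'

```text
time_s: 35.38
position: [0.5378, -0.1923, 0.2352]
tool_rot: [[0.018, 0.994, 0.103], [-0.004, 0.104, -0.995], [-1.0, 0.017, 0.006]]
ft_force: [-0.4, 1.0, -0.8]
grip_width: 0.0601
```

```bash
python3 - <<'E'
from h import *
o=env.observe(); print(o['position'],o['tool_rot'].round(3).tolist(),o['ft_force'])
save('wrist','w19',None,1.5)
save('side','sd19',(130,100,330,300),3)
save('top','tp19',(95,45,415,255),2.4)
E
```

```text
[ 0.53784663 -0.19233764  0.23522173] [[0.018, 0.994, 0.103], [-0.004, 0.104, -0.995], [-1.0, 0.017, 0.006]] [-0.38849219  0.95057767 -0.76859967]
```

View pics/w19.png

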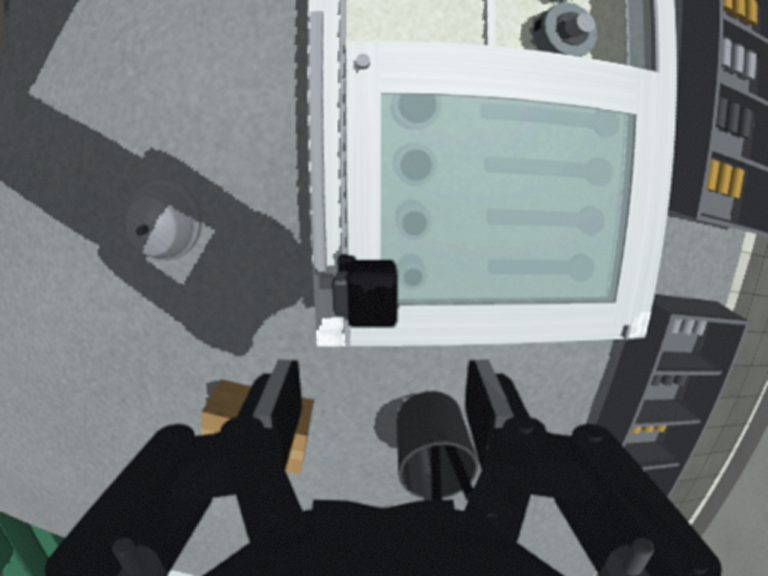

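View pics/sd19.png

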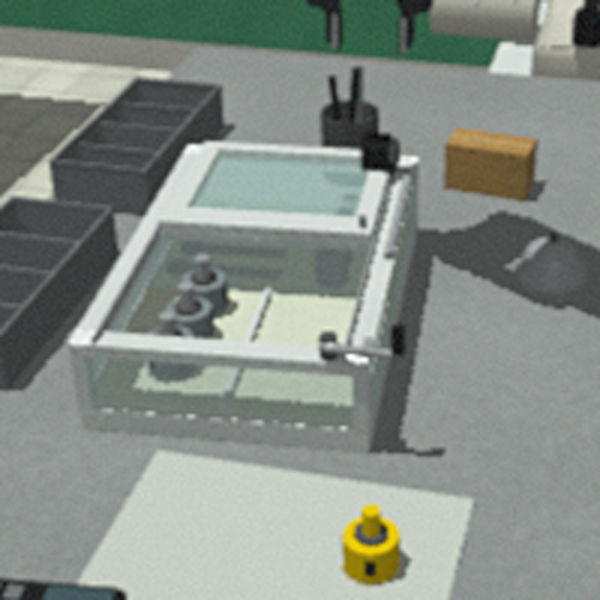

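View pics/tp19.png

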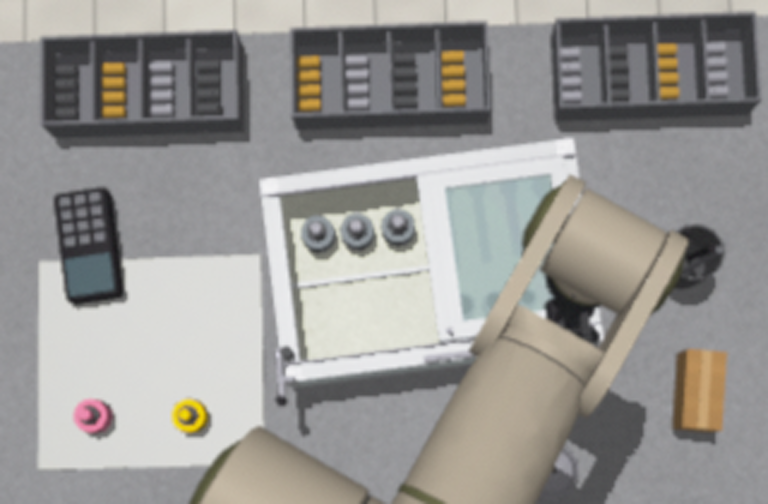

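Call:
play_rows --travel '[[-0.4,-0.5,0],[-0.3,-0.5,0],[0,0,0],[0,0,-2],[0,0,-2.5],[0,0,-2.5],[0,0,-1.5],[0,0,-0.8],[0,0,0]]' --rotation '[[0.004,0.018,0],[0,0,0],[0,0,0],[0,0,0],[0,0,0],[0,0,0],[0,0,0],[0,0,0],[0,0,0]]' --claw '[6,6,6,6,6,6,6,6,6]'

```text
time_s: 36.28
position: [0.533, -0.1975, 0.1395]
tool_rot: [[0.001, 0.993, 0.114], [-0.001, 0.114, -0.993], [-1.0, 0.001, 0.001]]
ft_force: [0.0, -0.2, 1.3]
grip_width: 0.0595
```

```bash
python3 - <<'E'
from h import *
o=env.observe(); print(o['position'],o['tool_rot'].round(3).tolist(),o['ft_force'])
save('wrist','w20',(130,130,400,384),2.2)
E
```

```text
[ 0.53304264 -0.19748114  0.13952776] [[0.001, 0.993, 0.114], [-0.001, 0.114, -0.993], [-1.0, 0.001, 0.001]] [ 0.0014517  -0.18146291  1.34336513]
```

View pics/w20.png

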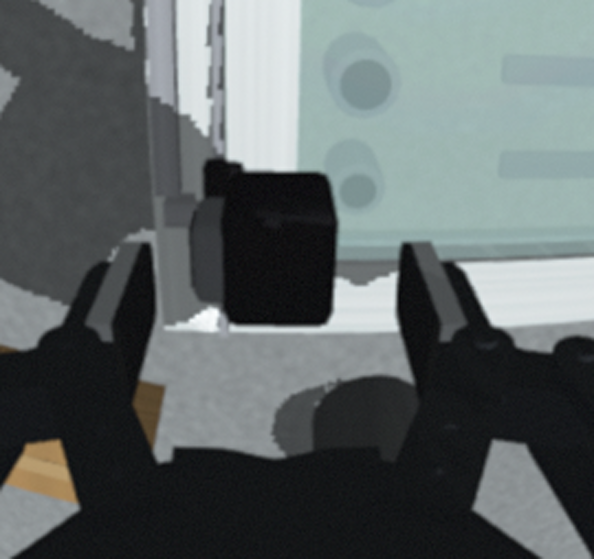

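Call:
play_rows --travel '[[-0.3,-0.1,-0.8],[0,0,-1],[0,0,-0.7],[0,0,-0.2],[0,0,0]]' --rotation '[[0,0,-0.01],[0,0,0],[0,0,0],[0,0,0],[0,0,0]]' --claw '[6,6,6,6,6]'

```text
time_s: 36.75
position: [0.5315, -0.1995, 0.1141]
tool_rot: [[0.007, 0.995, 0.103], [-0.005, 0.103, -0.995], [-1.0, 0.007, 0.006]]
ft_force: [-0.5, -0.1, 0.1]
grip_width: 0.0599
```

```bash
python3 - <<'E'
from h import *
o=env.observe(); print(o['position'],o['tool_rot'].round(3).tolist(),o['ft_force'])
save('wrist','w21',(130,130,400,384),2.2)
E
```

```text
[ 0.53147005 -0.19946691  0.1140782 ] [[0.007, 0.995, 0.103], [-0.005, 0.103, -0.995], [-1.0, 0.007, 0.006]] [-0.49715917 -0.09914322  0.05317886]
```

View pics/w21.png

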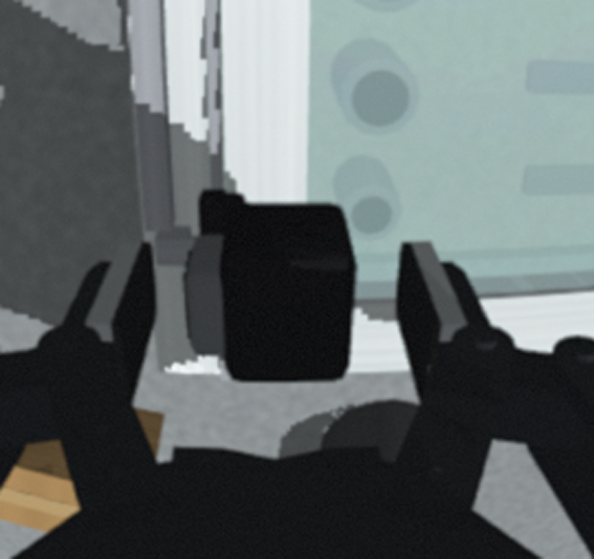

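Good alignment. Pinch.

Call:
play_rows --travel '[[0,0,-0.1],[0,0,0],[0,0,0],[0,0,0],[0,0,0],[0,0,0],[0,0,0]]' --rotation '[[0,0,0],[0,0,0],[0,0,0],[0,0,0],[0,0,0],[0,0,0],[0,0,0]]' --claw '[2,2,2,2,2,2,2]' --squeeze 35

```text
time_s: 37.38
position: [0.5332, -0.1998, 0.1143]
tool_rot: [[0.011, 0.995, 0.103], [-0.007, 0.103, -0.995], [-1.0, 0.01, 0.008]]
ft_force: [1.3, -0.4, -1.3]
grip_width: 0.031
```

Call:
play_rows --travel '[[-0.05,0.5,0],[-0.1,1,0],[-0.15,1.5,0],[-0.15,1.5,0],[-0.15,1.5,0],[-0.15,1.5,0],[-0.15,1.5,0],[-0.15,1.5,0],[-0.15,1.5,0],[-0.15,1.5,0]]' --rotation '[[0,0,0],[0,0,0],[0,0,0],[0,0,0],[0,0,0],[0,0,0],[0,0,0],[0,0,0],[0,0,0],[0,0,0]]' --claw '[2,2,2,2,2,2,2,2,2,2]'

```text
time_s: 38.22
position: [0.5185, -0.055, 0.1143]
tool_rot: [[0.015, 0.995, 0.102], [-0.011, 0.103, -0.995], [-1.0, 0.014, 0.012]]
ft_force: [5.7, -2.9, -5.9]
grip_width: 0.031
```

Call:
play_rows --travel '[[-0.12,1.0,0],[-0.1,0.8,0],[-0.1,0.7,0],[-0.05,0.5,0],[-0.05,0.4,0],[0,0.4,0],[0,0.4,0]]' --rotation '[[0,0,0],[0,0,0],[0,0,0],[0,0,0],[0,0,0],[0,0,0],[0,0,0]]' --claw '[2,2,2,2,2,2,2]'

```text
time_s: 38.8
position: [0.5149, -0.0179, 0.1148]
tool_rot: [[0.023, 0.994, 0.108], [-0.045, 0.109, -0.993], [-0.999, 0.018, 0.047]]
ft_force: [-0.3, -29.7, -6.0]
grip_width: 0.0308
```

Call:
play_rows --travel '[[0,-0.1,0],[0,0,0],[0,0,0],[0,0,0],[0,0,0.5],[0,0,2],[0,0,3],[0,0,3],[0,0,2],[0,0,0]]' --rotation '[[0,0,0],[0,0,0],[0,0,0],[0,0,0],[0,0,0],[0,0,0],[0.045,0.02,0],[0,0,0],[0,0,0],[0,0,0]]' --claw '[6,6,6,6,6,6,6,6,6,6]'

```text
time_s: 39.63
position: [0.5102, -0.011, 0.2262]
tool_rot: [[-0.001, 0.993, 0.114], [0.007, 0.114, -0.993], [-1.0, -0.0, -0.007]]
ft_force: [0.5, -0.2, 0.1]
grip_width: 0.06
```

```bash
python3 - <<'E'
from h import *
o=env.observe(); print(o['position'],o['tool_rot'].round(3).tolist(),o['ft_force'])
save('wrist','w22',None,1.5)
im=np.clip(cv2.imread("pics/w22_raw.png").astype(float)[150:290,190:330]*2.5,0,255).astype(np.uint8)
cv2.imwrite("pics/w22c.png",cv2.resize(im,None,fx=4,fy=4,interpolation=cv2.INTER_NEAREST))
E
```

```text
[ 0.51016706 -0.01099272  0.22617037] [[-0.001, 0.993, 0.114], [0.007, 0.114, -0.993], [-1.0, -0.0, -0.007]] [ 0.45566163 -0.21643031  0.10180927]
```

View pics/w22.png

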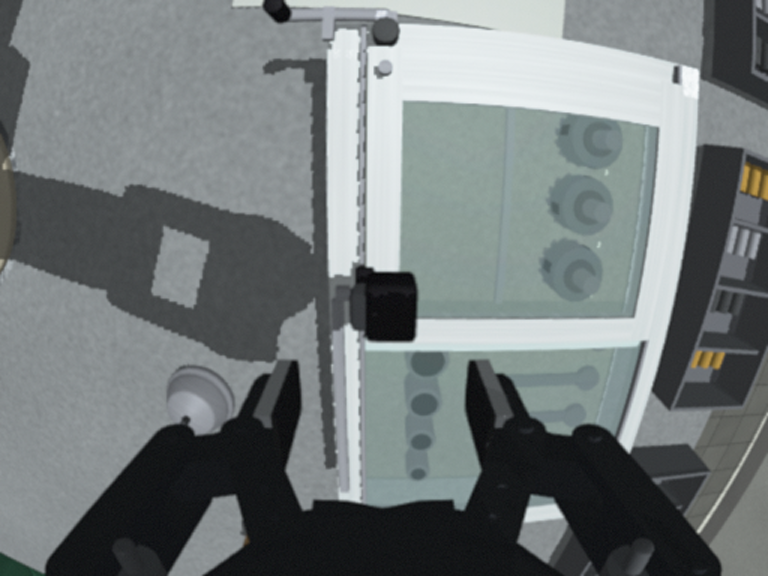

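View pics/w22c.png

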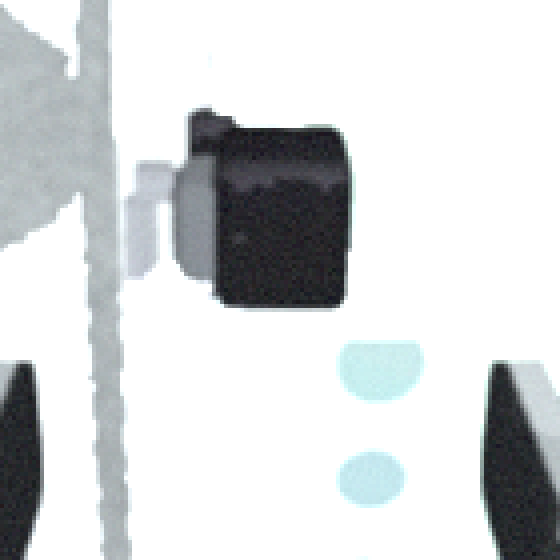

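Call:
play_rows --travel '[[-0.7,1.5,0],[-0.7,1.5,0],[-0.7,1.5,0],[-0.7,1.5,0],[-0.7,1.5,0],[-0.7,1.5,0],[-0.7,1.5,0],[-0.7,1.5,0],[-0.7,1.5,0],[-0.7,1.3,0],[0,0,0],[0,0,0]]' --rotation '[[0,0,-0.12],[0,0,-0.12],[0,0,-0.12],[0,0,-0.12],[0,0,-0.12],[0,0,-0.12],[0,0,-0.12],[0,0,-0.12],[0,0,-0.12],[0,0,-0.12],[0,0,-0.12],[0,0,-0.12]]' --claw '[3.4,3.4,3.4,3.4,3.4,3.4,3.4,3.4,3.4,3.4,3.4,3.4]' --squeeze 20

```text
time_s: 40.68
position: [0.429, 0.1475, 0.2136]
tool_rot: [[-0.006, 0.19, -0.982], [0.015, -0.982, -0.19], [-1.0, -0.016, 0.003]]
ft_force: [0.4, 0.5, 0.3]
grip_width: 0.034
```

Call:
play_rows --travel '[[0,0,0],[0,0,0],[0,0,0]]' --rotation '[[0,0,-0.12],[0,0,-0.05],[0,0,0]]' --claw '[3.4,3.4,3.4]'

```text
time_s: 40.93
position: [0.4265, 0.1491, 0.2107]
tool_rot: [[-0.008, 0.009, -1.0], [0.016, -1.0, -0.009], [-1.0, -0.016, 0.008]]
ft_force: [-0.1, 0.0, 0.2]
grip_width: 0.034
```

```bash
python3 - <<'E'
from h import *
o=env.observe(); print(o['position'],o['tool_rot'].round(3).tolist(),o['ft_force'])
i=env.camera_info('wrist'); print(1.5*proj('wrist',[.433,.1425,.137],i))
save('wrist','w23',None,1.5)
E
```

```text
[0.42653    0.14906089 0.2107457 ] [[-0.008, 0.009, -1.0], [0.016, -1.0, -0.009], [-1.0, -0.016, 0.008]] [-0.0514769   0.04290439  0.20916265]
[398.39068173 290.55318663]
```

View pics/w23.png

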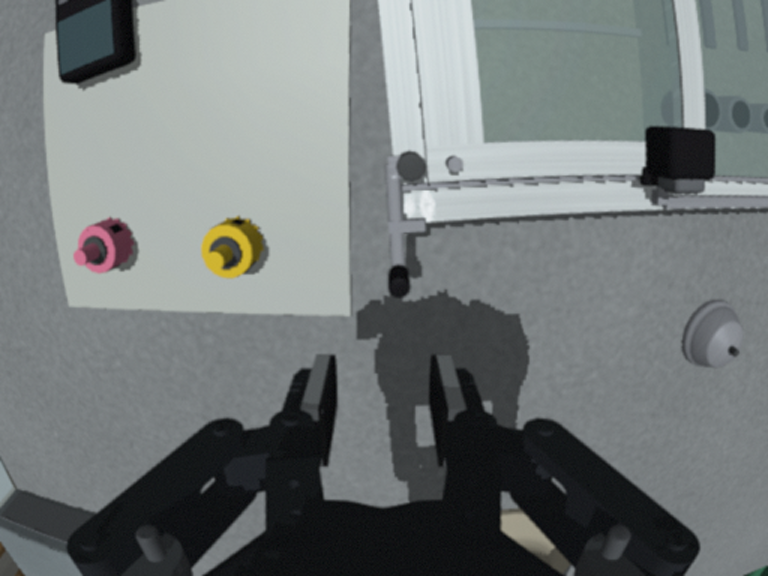

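Call:
play_rows --travel '[[0.4,-0.4,0],[0.35,-0.3,0],[0,0,0],[0,0,-2],[0,0,-2.5],[0,0,-2],[0,0,-1],[0,0,-0.5],[0,0,0]]' --rotation '[[-0.016,-0.008,0],[0,0,0],[0,0,0],[0,0,0],[0,0,0],[0,0,0],[0,0,0],[0,0,0],[0,0,0]]' --claw '[3.4,3.4,3.4,3.4,3.4,3.4,3.4,3.4,3.4]'

```text
time_s: 41.73
position: [0.4356, 0.1407, 0.127]
tool_rot: [[0.002, 0.021, -1.0], [-0.002, -1.0, -0.021], [-1.0, 0.002, -0.002]]
ft_force: [-0.1, 0.7, -0.6]
grip_width: 0.0339
```

```bash
python3 - <<'E'
from h import *
o=env.observe(); print(o['position'],o['tool_rot'].round(3).tolist(),o['ft_force'])
save('wrist','w24',(130,130,400,384),2.2)
E
```

```text
[0.43562001 0.1407046  0.12701193] [[0.002, 0.021, -1.0], [-0.002, -1.0, -0.021], [-1.0, 0.002, -0.002]] [-0.11661072  0.72774686 -0.58575207]
```

View pics/w24.png

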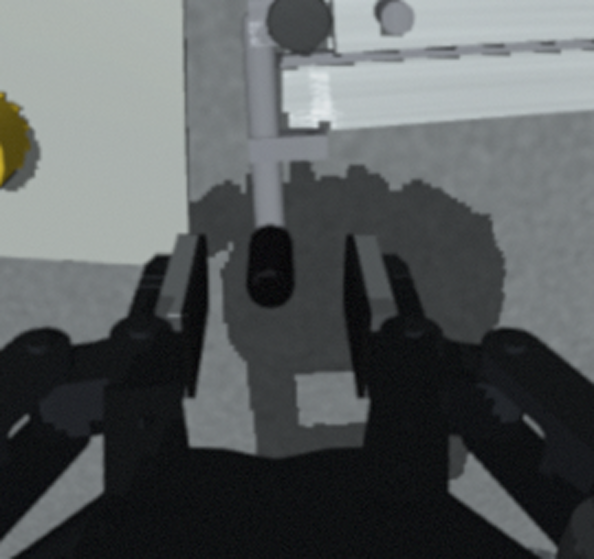

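Call:
play_rows --travel '[[0,0,-0.5],[0,0,-0.4],[0,0,0],[0,0,0],[0.02,-0.54,0],[0.02,-0.54,0],[0.1,-0.54,0],[0.17,-0.51,0],[0.17,-0.51,0],[0.17,-0.51,0]]' --rotation '[[0,0,0],[0,0,0],[0,0,0],[0,0,0],[0,0,0.07],[0,0,0.089],[0,0,0.089],[0,0,0.089],[0,0,0.089],[0,0,0.089]]' --claw '[3,2,1.8,1.8,1.8,1.8,1.8,1.8,1.8,1.8]'

```text
time_s: 42.62
position: [0.4435, 0.1098, 0.1213]
tool_rot: [[0.008, 0.53, -0.848], [0.005, -0.848, -0.53], [-1.0, -0.0, -0.009]]
ft_force: [1.2, 0.4, -0.2]
grip_width: 0.0179
```

Call:
play_rows --travel '[[0.14,-0.5,-0.1],[0.18,-0.5,-0.1],[0.28,-0.46,0],[0.36,-0.4,0],[0.4,-0.36,0],[0.43,-0.3,0]]' --rotation '[[-0.005,0.008,0.08],[0,0,0.08],[0,0,0.08],[0,0,0.08],[0,0,0.08],[0,0,0.08]]' --claw '[1.8,1.8,1.8,1.8,1.8,1.8]'

```text
time_s: 43.12
position: [0.462, 0.0839, 0.1211]
tool_rot: [[0.001, 0.875, -0.485], [0.002, -0.485, -0.875], [-1.0, -0.0, -0.003]]
ft_force: [0.6, 1.3, -0.1]
grip_width: 0.018
```

Call:
play_rows --travel '[[0.46,-0.25,-0.1],[0.48,-0.22,-0.1],[0.5,-0.18,0],[0.52,-0.13,0],[0.52,-0.08,0],[0.5,-0.03,0],[0.4,0,0],[0.3,0,0]]' --rotation '[[0,0,0.08],[0,0,0.08],[0,0,0.08],[0,0,0.08],[0,0,0.08],[0,0,0],[0,0,0],[0,0,0]]' --claw '[1.8,1.8,1.8,1.8,1.8,1.8,1.8,1.8]'

```text
time_s: 43.78
position: [0.4952, 0.074, 0.12]
tool_rot: [[-0.013, 0.996, -0.086], [0.002, -0.086, -0.996], [-1.0, -0.013, -0.0]]
ft_force: [-18.4, -3.5, 11.4]
grip_width: 0.0182
```

Call:
play_rows --travel '[[-0.1,0,0],[0,0,0],[0,0,0],[0,0,1],[0,0,2.5],[0,0,3],[0,0,3],[0,-0.5,2],[0,0,0]]' --rotation '[[0,0,0],[0,0,0],[0,0,0],[0,0,0],[0,0,0],[0,-0.013,0],[0,0,0.05],[0,0,0.05],[0,0,0]]' --claw '[3,3,3,3,3,3,3,3,3]'

```text
time_s: 44.53
position: [0.4947, 0.0696, 0.2404]
tool_rot: [[0.002, 1.0, 0.005], [0.001, 0.005, -1.0], [-1.0, 0.002, -0.001]]
ft_force: [-0.3, -0.8, 0.2]
grip_width: 0.03
```

```bash
python3 - <<'E'
from h import *
o=env.observe(); print(o['position'],o['tool_rot'].round(3).tolist(),o['ft_force'])
save('wrist','w25',None,1.5)
im=cv2.imread("pics/w25_raw.png")
cv2.imwrite("pics/w25c.png",cv2.resize(im[110:310,190:320],None,fx=4,fy=2.9,interpolation=cv2.INTER_NEAREST))
E
```

```text
[0.49467903 0.0695667  0.24043349] [[0.002, 1.0, 0.005], [0.001, 0.005, -1.0], [-1.0, 0.002, -0.001]] [-0.34209849 -0.8401789   0.22516614]
```

View pics/w25.png

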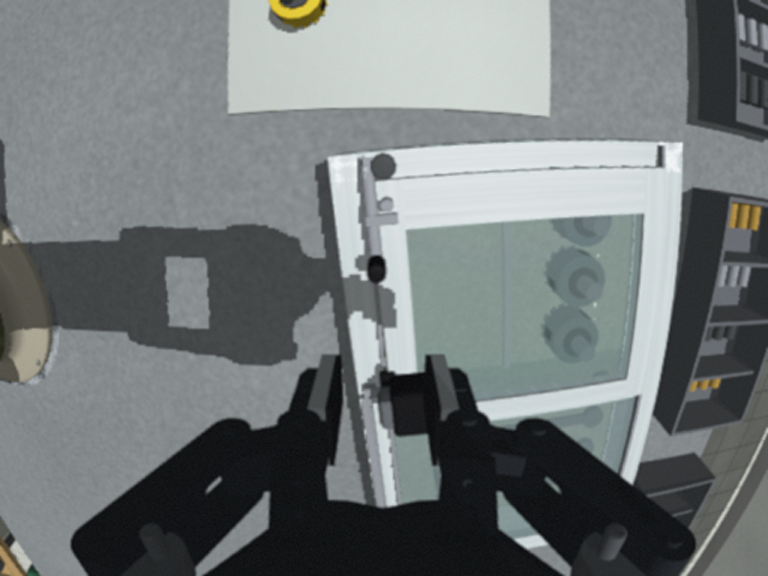

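View pics/w25c.png

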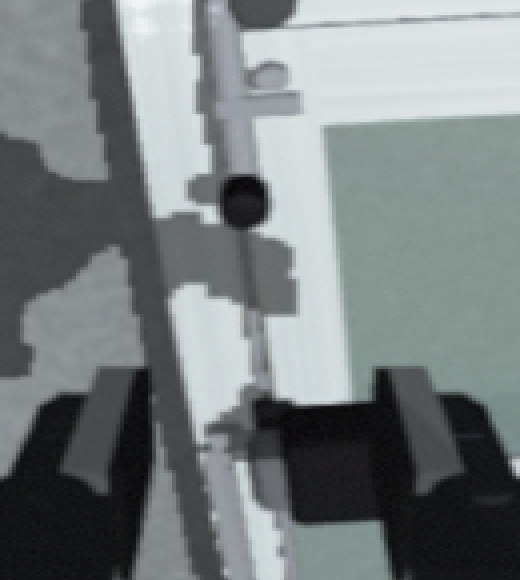

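```bash
python3 - <<'E'
from h import *
i=env.camera_info('wrist')
P=onz('wrist',383/1.5-.3,165/1.5-.3,.111,i); k=onz('wrist',376/1.5-.3,269/1.5-.3,.13,i)
a=w2case(P);b=w2case(k);print(a,b,np.degrees(np.arctan2(*(b-a)[[1,0]])))
a=np.array([-.0928,.1914]);b=np.array([-.1033,.1325]);print(np.degrees(np.arctan2(*(b-a)[[1,0]])))
E
```

```text
[-0.09328122  0.19384624  0.111     ] [-0.10308642  0.13460591  0.13      ] -99.39813389548678
-100.1078367908905
```

Call:
play_rows --travel '[[-1,-3,0.5],[-1,-3.5,0.5],[-1,-3.5,0.5],[-1,-3.5,0],[-1,-3.5,0],[-1,-3.5,0],[-1.5,-3.5,0],[-1.5,-3,0],[-1,-2,0],[0,0,0]]' --rotation '[[0,0,0],[0,0,0],[0,0,0],[0,0,0],[0,0,0],[0,0,0],[0,0,0],[0,0,0],[0,0,0],[0,0,0]]' --claw '[3,3,3,3,3,3,3,3,3,3]'

```text
time_s: 45.42
position: [0.387, -0.2289, 0.2437]
tool_rot: [[-0.008, 1.0, -0.009], [0.009, -0.009, -1.0], [-1.0, -0.008, -0.009]]
ft_force: [-0.8, -0.0, 0.0]
grip_width: 0.0301
```

```bash
python3 - <<'E'
from h import *
o=env.observe(); print(o['time_s'],o['position'])
save('side','sd26',(130,100,340,330),2.6)
save('top','tp26',(95,45,415,255),2.4)
E
```

```text
45.4167 [ 0.38697502 -0.22890579  0.24367596]
```

View pics/sd26.png

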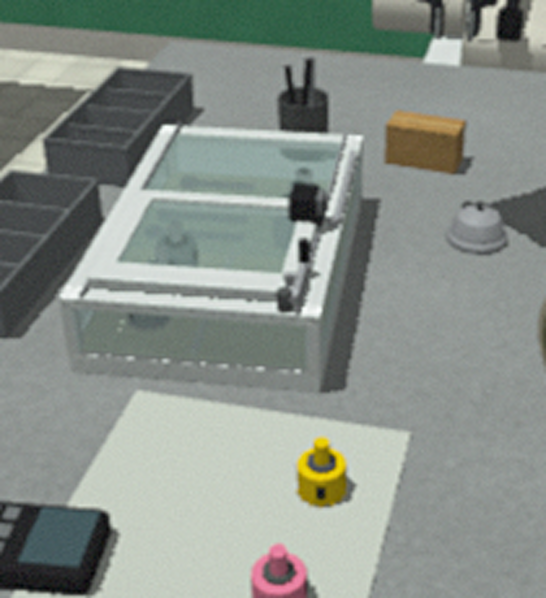

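View pics/tp26.png

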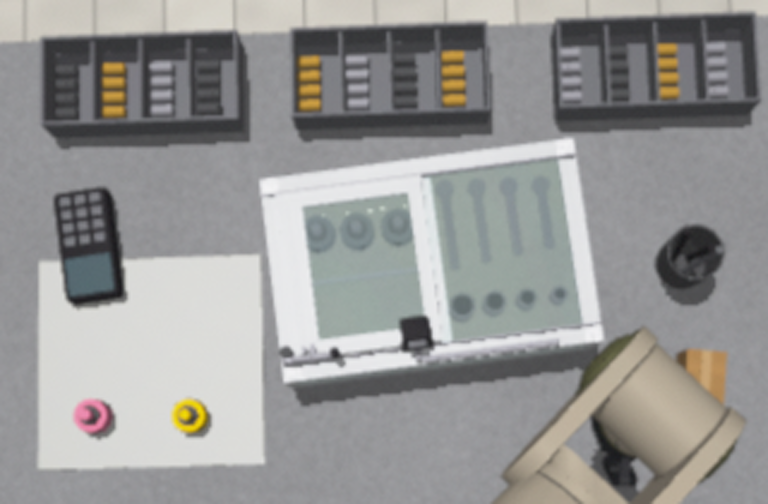

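```bash
python3 - <<'E'
from rig import env
print(env.close_job())
E
```

```text
the job is handed in; nothing more can be done
None
```

The restocking is done and handed in at about 45 s of the 210 s allowed. All three grey hole saws are in the back row, and the glass top is shut and hooked.

- **Carton:** I moved it off the fixed glass and stood it upright on the counter to the right of the case. It was still upright in the last picture.
- **Opening:** I swung the hook to its stop, about 12 N at the end, then pinched the paddle in and slid the top until it met its stop at about 20 N.
- **Items:** The three saws stand shank up in the back row, about 50 mm apart. I found no tape measures anywhere in the camera views, so the front row is empty. The pink and yellow look-alikes, the terminal, the pen pot and the bell were left alone.
- **Closing:** I slid the top back to its stop at about 30 N. The paddle stands proud again, as it did at the start, so the latch looks sprung. I swung the hook back on to its stop at about 18 N, and its measured direction matches the start to about 0.7°.

No check failed. The second saw drifted about 13 mm while being lowered, and I corrected it before letting go. The saws in the shut case were judged by eye through the glass.

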